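# Clear the test bench: gather the used tubes and cassettes and tip them into the tub

### The job

Clear up after the test run: pull each used tube out of its spring clip and lay it on the metal tray, and put the test cassettes that lie on the bench on the tray too, beside the ones already there. Then, with all the waste on it, lift the tray by its bar, carry it level to the yellow waste tub, tip it so that everything slides off its open end into the tub, and set the empty tray back flat on its white mat, lined up as it was. Tip the tray nowhere but over the tub, and leave the bottle, the canister and the cup alone.

Things in the scene. Friction and masses are not known exactly. Their poses are not given: they have to be found in the camera images.
- tray: Loose dark steel tray, 250 mm (x) by 158 mm (y), about 0.4 kg; origin at the centre of its underside, z up. Floor 4 mm thick, walls 4 mm thick up to 18 mm on three sides; the +x end is open, for pouring. Smooth floor: pieces start to slide at a tilt of about 14 to 20 degrees and slide off freely at 40. They pass under the carrying bar (tray_bar), 63 mm above the floor. It starts on the mat.
- tray_bar (a point): Centre of the tray's carrying bar, at (-45, 0, 78) mm in the tray's frame, axes as the tray's. Plastic bar along the tray's y over its full width, 14 mm thick (tray x), 22 mm high (67 to 89 mm above the underside), on a flat upright at each end.
- tray_lip (a point): Middle of the tray's open pouring edge, at (125, 0, 4) mm in the tray's frame. Axes as the tray's.
- mat: White bench mat, fixed, 280 mm (its x) by 190 mm (its y), 3 mm thick; origin: centre of its underside, on the bench. At the start the tray stands centred on it, x along x.
- tub: Yellow open waste tub, fixed to the bench: 210 x 210 mm outside, 80 mm high, walls and floor 5 mm. Origin: centre of its underside, z up.
- stand: Fixed stand with three clips; origin at the centre of its underside. Base 80 (x) by 190 (y) by 8 mm high. Clips at y = -65, 0, 65 mm each hold a tube along x, its axis 50 mm above the bench. A clip is a C open at the top; its jaws stand at 17 to 27 mm either side of the tube's middle, 12 mm to each side, up to 62 mm high. Pulled up, a tube resists with up to about 10 N (most after 4 mm) and is free 20 mm up.
- tube1_mid (a point): Middle of used tube 1, on its axis; x along the tube. The tube starts in the clip at stand y = -65 mm, or is absent. Clear plastic with a paper band, 92 mm long in all (x = -46 to 46 mm), 16 mm across, with a square 19 mm cap over x = 31 to 46 mm, so that it does not roll far; 30 g.
- tube2_mid (a point): Middle of used tube 2, on its axis; x along the tube. The tube starts in the clip at stand y = 0 mm, or is absent. Clear plastic with a paper band, 92 mm long in all (x = -46 to 46 mm), 16 mm across, with a square 19 mm cap over x = 31 to 46 mm, so that it does not roll far; 30 g.
- tube3_mid (a point): Middle of used tube 3, on its axis; x along the tube. The tube starts in the clip at stand y = 65 mm, or is absent. Clear plastic with a paper band, 92 mm long in all (x = -46 to 46 mm), 16 mm across, with a square 19 mm cap over x = 31 to 46 mm, so that it does not roll far; 30 g.
- cassette1_mid (a point): Centre of used test cassette 1: a white plastic block 52 (x) by 22 (y) by 13 mm high, 20 g. It starts on the tray, behind the carrying bar.
- cassette2_mid (a point): Centre of used test cassette 2: a white plastic block 52 (x) by 22 (y) by 13 mm high, 20 g. It starts on the tray, behind the carrying bar.
- cassette3_mid (a point): Centre of used test cassette 3: a white plastic block 52 (x) by 22 (y) by 13 mm high, 20 g. It starts on the bench in front of the stand, or is absent.
- cassette4_mid (a point): Centre of used test cassette 4: a white plastic block 52 (x) by 22 (y) by 13 mm high, 20 g. It starts on the bench in front of the stand, or is absent.
- canister: Bystander: closed black canister, 44 mm across, 100 mm high, loose; origin at the centre of its underside. Leave alone.
- cup: Bystander: open white cup, 52 mm across, 55 mm high, loose; origin at the centre of its underside. Leave alone.
- reagent: Bystander: white reagent bottle, 48 mm across, 120 mm high, loose; origin at the centre of its underside. Leave alone.
Things that resemble listed ones, but are neither listed nor needed, are in the scene too. Leave any blue or brown look-alike of the part that bears tube3_mid alone.

How it is judged:
By the outcome, as a careful person would: the job done as asked, in the order asked, and still so for the second after the job is handed in, with the robot touching nothing.
Of tube1, tube2, tube3 only 2 to 3 are there at a start; the rules pass over those that are not, and their reading is None.
Of cassette3, cassette4 only 1 to 2 are there at a start; the rules pass over those that are not, and their reading is None.
At some moment in a run one of cassette3, cassette4 may be knocked a few centimetres aside while the robot is not near it.
It also fails if it takes over 210 s, if anything falls off the work surface, if the arm or the gripper's body presses on something with over 40 N, if the wrist force passes 120 N, or if a joint passes its speed limit or range.

### The arm

A 7-joint arm with a two-finger parallel gripper is mounted at the origin on the work surface. World frame = base frame: x ahead of the robot, y to its left, z up, the work surface at z = 0. Lengths are in m, angles in rad, forces in N, time in s.
With the tool pointing down it reaches from about 0.375 to 0.925 m from the base axis. Payload 3.1 kg.
Tool frame: the origin (TCP) lies between the finger pads; the fingertips stand 19 mm ahead of it and the grasp point (between the pads) is the TCP; x points along the fingers, y is the direction in which the jaws open and shut, and the axes are right-handed (so a half turn about x gives the same grasp; the last joint's range is limited). The gripper opens to 85 mm and grips with 20 to 120 N. Pads are 22 mm wide; open, the fingers measure 114 mm over their backs; the gripper's body (76 mm by 85 mm) begins 54 mm behind the grasp point. The pads swing forward as they close: fully open they stand 13 mm farther back than shut.
Start: joints at [-1.234, 0.383, 0.044, 1.598, -0.018, 1.161, -0.05], TCP at [0.274, 0.59, 0.25] pointing down, gripper open.
Joint ranges: [-2.61, 2.61], [-0.41, 2.15], [-1.48, 1.57], [0, 2.5], [-1.57, 4.71], [0.05, 1.97], [-2.85, 2.85]. Speed limits (rad/s): [2.79, 2.79, 3.14, 3.14, 3.14, 3.14, 3.14].

### API

Orientations are given as [roll, pitch, yaw] about the fixed x, y, z axes, in that order (R = Rz(yaw) Ry(pitch) Rx(roll)).
In Python, from station import monitor, optics, ctrl gives the robot as it stands. The module is installed in compiled form; this text tells all that it offers.
- The arm moves only by the tool servo_tool, never from a script. Its argument "plan" is a list of rows, each a list of 5 numbers: the shift along the tool's x, y, z in mm, then the turn about the tool's x in rad, then the finger opening in mm, from 0 to 85.4. In form: [[x, y, z, twist, hand], ...]. A call has 1 to 10 rows; each row is the pose to reach, as a shift and turn from the pose commanded when the call began, along the tool's axes at that moment; what a row does not reach only later rows make up. A row lasts 1/8 s, in which the tool goes at most 62.5 mm and 10.7 degrees, less where a joint would pass 70% of its speed; a pose out of reach is approached as far as the arm can. A call with a gripper value outside its range is refused whole. The fingers move at their own pace and stop on an object; "newtons" is the grip in N (left out, the last holds). Time passes only in rows, so rows that repeat a pose let the fingers close. It gives the time, the measured TCP pose, the force and the opening at its end, in the units of the state.
- monitor.state(): the state, without advancing time (a new reading comes with each control period).
- optics.capture(name): name is "scene" or "top" or "wrist"; returns the picture (420x560x3 uint8, red, green, blue); there is no depth.
- optics.camera_info(name): a dict with "intrinsics" (3x3 intrinsics, pixels), "k1" (the pictures are not rectified: a ray, as slopes to the right and down, at radius r is drawn at 1 + k1 r^2 times it, then the intrinsics apply), "rvec" (rotation vector, rad) and "tvec" (3), from world to camera coordinates, as OpenCV has them. Camera axes: x right, y down, z forward; pixel columns grow to the right and rows downward; lengths in m; the calibration is good to about 2 mm. A picture is of the moment at which its call begins: read the wrist's pose just before it. camera_info takes no time and is no camera call; for the wrist camera it gives the pose at the moment of the call.
- ctrl.finish_job(): hands the job in, once; it reports no verdict.
Trained networks look in the newest picture that a camera, given by its name, has taken for a name from the list of things; names that differ only in an ending like _2 or _b are one class to them, and where a whole thing is asked for, a point or a joint stands for the part that bears it (a point fixed in the world has none). Each returns a list of dicts, best first, with "score" (0 to 1); they miss things now and then, are a little off and sometimes report something else, mostly with a low value. They report only what shows in the picture. A call takes as long as a camera call. They do not tell look-alikes from the thing itself.
- optics.silhouettes(camera, target): "mask" (420x560 bool, what is visible of it) and "rect" ([centre column, centre row, width, height] in pixels, round what is visible of it).
The state is a dict: "time_s": time; "q": joint angles; "qd": joint speeds; "joint_torque": joint torques, N m; "tool_pos": TCP position; "tcp_rot": TCP orientation; "ft_force": force on the tool from outside, world axes, zero at the start; "ft_torque": the same for the moment, N m; "width": opening from 0.0 (shut) to 1.0 (fully open).
Only numpy, scipy, OpenCV 4.12 (cv2) and the standard library are available. Lean on these libraries where they do the work, as an engineer would, in place of code of your own. Each camera call takes 0.05 s, during which the arm holds its last target.

## Working session

There is one attempt and no reset: what is moved stays moved. The work goes in short steps, Python scripts to look and compute and a tool call to move; the robot and the scene stay as the last step left them, time stands still between calls to the robot, and variables do not carry over. Pictures are saved under pics/ and viewed, and the job is handed in when it is done.

Besides the shell and the picture viewer there is one more tool, called after ">>>" as name([rows], argument=value, ...), one row to a line, values as JSON. servo_tool: Moves the arm, as the interface text tells. Its arguments: {"type":"object","properties":{"plan":{"type":"array"},"newtons":{"type":"number"}},"required":["plan"]}

```bash
mkdir -p pics
cat > h.py <<'E'
import numpy as np, cv2
from station import monitor, optics, ctrl
from scipy.spatial.transform import Rotation as R
def cap(n,fn):
    im=optics.capture(n); cv2.imwrite('pics/'+fn,im[:,:,::-1]); return im
def info(n):
    c=optics.camera_info(n); return np.array(c["intrinsics"],float),float(c["k1"]),R.from_rotvec(np.array(c["rvec"]).ravel()).as_matrix(),np.array(c["tvec"],float).ravel()
def proj(P,c):
    K,k,Rm,t=c; p=np.atleast_2d(P)@Rm.T+t; s=p[:,:2]/p[:,2:]; s=s*(1+k*(s**2).sum(1,keepdims=True)); return s@np.array([[K[0,0],0],[0,K[1,1]]])+K[:2,2]
def ray(uv,c):
    K,k,Rm,t=c; d=(np.atleast_2d(uv)-K[:2,2])/[K[0,0],K[1,1]]; s=d.copy()
    for _ in range(30): s=d/(1+k*(s**2).sum(1,keepdims=True))
    v=np.c_[s,np.ones(len(s))]@Rm; return -Rm.T@t, v
def atz(uv,z,c):
    o,v=ray(uv,c); return o+v*((z-o[2])/v[:,2])[:,None]
E
python3 - <<'E'
from h import *
s=monitor.state(); print(s)
for n in("scene","top","wrist"):
    cap(n,n+'0.png'); c=info(n); print(n,c[0].round(1).tolist(),c[1],(-c[2].T@c[3]).round(3), c[2].round(3).tolist())
E
```

```text
{'time_s': 0.0, 'q': array([-1.23381326,  0.38385388,  0.04378755,  1.59954145, -0.01792887,
        1.16116594, -0.04988332]), 'qd': array([-6.07543902e-04,  1.82533717e-03,  7.77910708e-04, -4.75719716e-04,
       -6.88606111e-05,  9.94604646e-05, -5.35119340e-04]), 'joint_torque': array([-8.91307678e-06, -4.33471727e+01,  1.02442626e+00, -2.49517947e+01,
        1.05506202e-02,  1.13229619e-02, -1.05620711e-05]), 'tool_pos': array([0.2733914 , 0.58875278, 0.2488892 ]), 'tcp_rot': array([-1.53379358,  1.56821915, -1.96844815]), 'ft_force': array([ 0.04989575,  0.27848667, -0.49901476]), 'ft_torque': array([ 0.03042579, -0.00574759,  0.02686282]), 'width': 1.003438471850088}
scene [[545.8, 0.0, 284.7], [0.0, 545.8, 206.9], [0.0, 0.0, 1.0]] -0.10378551771867231 [ 1.209 -0.643  0.924] [[0.761, 0.648, 0.007], [0.459, -0.531, -0.712], [-0.458, 0.545, -0.702]]
top [[396.2, 0.0, 276.4], [0.0, 396.2, 201.9], [0.0, 0.0, 1.0]] -0.05884350602079003 [0.58  0.021 1.076] [[0.009, -1.0, -0.019], [-0.998, -0.008, -0.055], [0.055, 0.019, -0.998]]
wrist [[309.3, 0.0, 281.4], [0.0, 309.3, 207.5], [0.0, 0.0, 1.0]] -0.06840736873470198 [0.201 0.622 0.373] [[0.421, 0.907, -0.002], [0.861, -0.399, 0.316], [0.286, -0.135, -0.949]]
```

View pics/scene0.png

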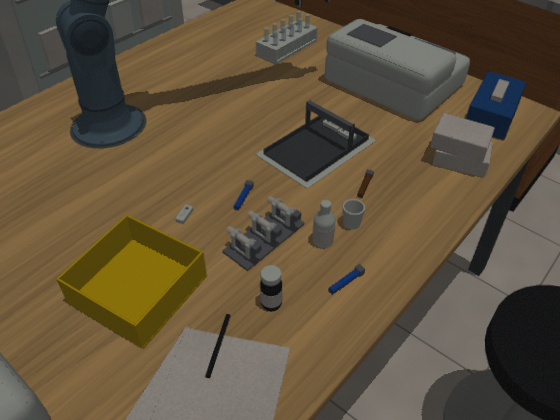

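View pics/top0.png

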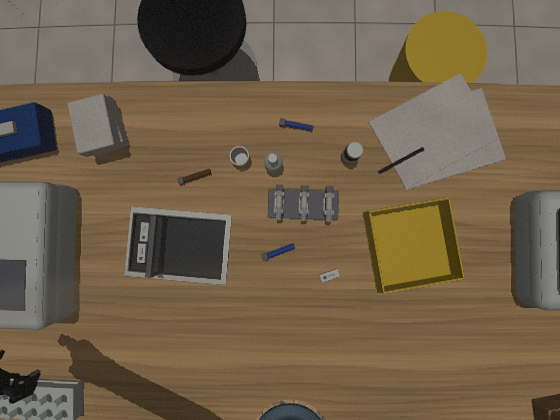

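View pics/wrist0.png

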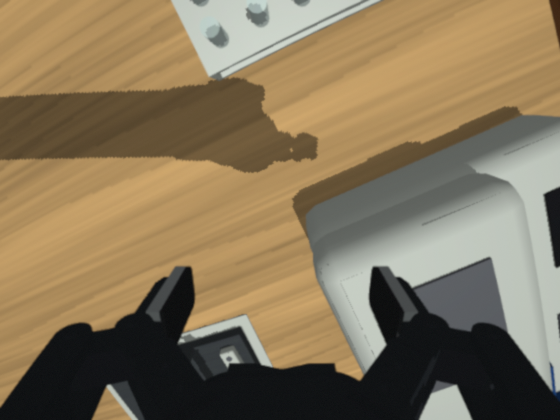

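Run:
```python
from h import *
a=cv2.imread('pics/top0.png'); s=cv2.imread('pics/scene0.png')
A=cv2.resize(a[100:290,230:350],None,fx=3,fy=3,interpolation=2)
B=cv2.resize(s[170:270,170:320],None,fx=5,fy=5,interpolation=2)
C=cv2.resize(a[195:295,115:240],None,fx=5,fy=5,interpolation=2)
cv2.imwrite('pics/c1.png',A);cv2.imwrite('pics/c2.png',B);cv2.imwrite('pics/c3.png',C)
optics.capture('top');optics.capture('scene')
for cam in('top','scene'):
  for t in('tray','mat','tub','stand','tube1_mid','cassette3_mid','canister','cup','reagent'):
    print(cam,t,[(round(d['score'],2),np.round(d['rect'],1).tolist()) for d in optics.silhouettes(cam,t)][:7])
```

```text
top tray [(0.81, [176.8, 245.4, 99.9, 66.5])]
top mat [(0.82, [178.8, 244.8, 101.3, 77.9]), (0.37, [143.8, 232.7, 7.2, 20.3])]
top tub [(0.79, [413.0, 245.6, 100.7, 94.4]), (0.61, [331.1, 205.8, 8.9, 35.2])]
top stand [(0.83, [301.8, 204.1, 68.2, 30.7])]
top tube1_mid [(0.63, [330.0, 203.6, 11.3, 32.9])]
top cassette3_mid [(0.7, [330.2, 274.8, 17.9, 15.1])]
top canister [(0.6, [350.1, 154.9, 19.2, 24.7])]
top cup [(0.81, [239.4, 155.9, 15.2, 20.4])]
top reagent [(0.51, [274.9, 160.5, 21.8, 20.4])]
scene tray [(0.67, [330.0, 124.9, 16.3, 9.4]), (0.63, [318.5, 141.3, 110.6, 78.6])]
scene mat [(0.51, [264.7, 234.6, 80.2, 72.0])]
scene tub [(0.63, [131.8, 279.4, 150.7, 131.9])]
scene stand [(0.79, [263.6, 235.6, 80.9, 69.8]), (0.45, [282.5, 211.5, 28.2, 23.4])]
scene tube1_mid [(0.68, [243.7, 239.3, 34.2, 29.6]), (0.25, [353.1, 213.7, 21.6, 28.8])]
scene cassette3_mid [(0.57, [186.8, 212.5, 17.1, 22.0])]
scene canister [(0.93, [270.9, 288.5, 20.4, 43.3])]
scene cup [(0.6, [353.1, 213.4, 22.6, 31.6])]
scene reagent [(0.79, [325.1, 223.7, 24.2, 48.0])]
```

View pics/c1.png

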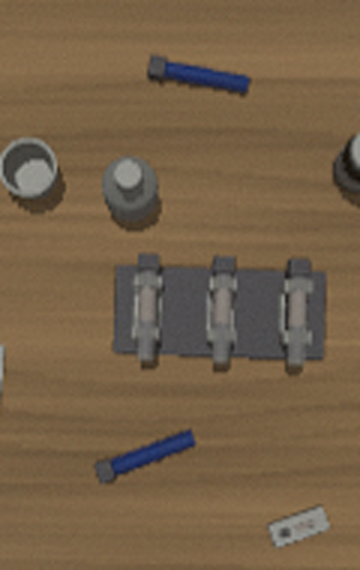

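View pics/c2.png

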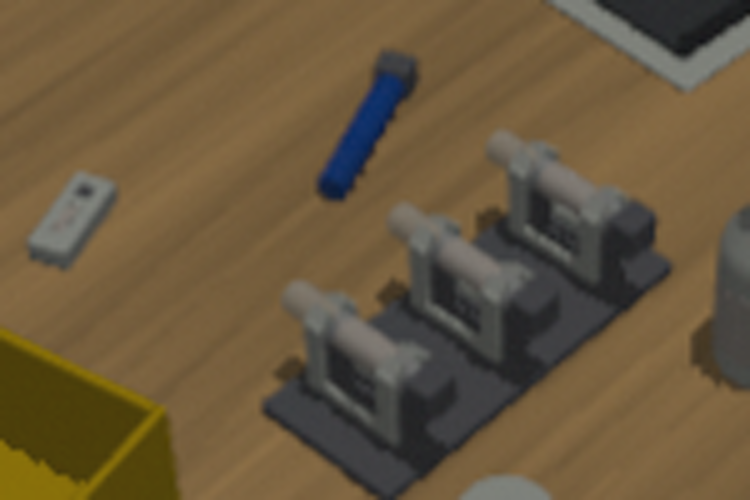

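View pics/c3.png

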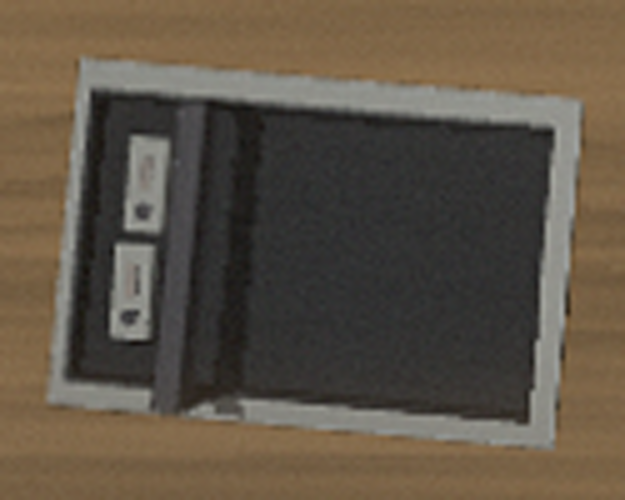

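>>> servo_tool([
  [-60,0,0,0,85],
  [-120,0,0,0,85],
  [-180,0,0,0,85],
  [-240,0,0,0,85],
  [-300,0,0,0,85],
  [-360,0,0,0,85],
  [-420,0,0,0,85],
  [-480,0,0,0,85],
])

```text
time_s: 2.15
tool_pos: [0.2683, 0.5772, 0.685]
tcp_rot: [1.552, 1.51, 1.117]
ft_force: [-0.4, 0.6, -0.2]
width: 0.998
```

Run:
```python
from h import *
s=monitor.state(); print(s['q'].round(3), s['tool_pos'].round(4), R.from_euler('xyz',s['tcp_rot']).as_matrix().round(3).tolist())
```

```text
[-1.391  0.341  0.328  0.788 -0.119  1.966  0.002] [0.2683 0.5772 0.685 ] [[0.027, 0.421, 0.907], [0.055, 0.905, -0.422], [-0.998, 0.061, 0.001]]
```

>>> servo_tool([
  [-100,0,0,0,85],
  [-150,0,0,0,85],
  [-200,0,0,0,85],
  [-300,0,0,0,85],
  [-400,0,0,0,85],
])

```text
time_s: 2.78
tool_pos: [0.2443, 0.5268, 0.7403]
tcp_rot: [1.578, 1.429, 1.142]
ft_force: [-0.2, 0.1, 0.2]
width: 0.998
```

Run:
```python
from h import *
s=monitor.state(); print(s['q'].round(3), s['tool_pos'].round(4), R.from_euler('xyz',s['tcp_rot']).as_matrix().round(3).tolist())
```

```text
[-1.543  0.213  0.479  0.841 -0.115  1.966  0.003] [0.2443 0.5268 0.7403] [[0.059, 0.417, 0.907], [0.128, 0.898, -0.421], [-0.99, 0.141, -0.001]]
```

>>> servo_tool([
  [50,0,0,0,85],
  [50,0,0,0,85],
  [50,0,0,0,85],
])

```text
time_s: 3.15
tool_pos: [0.2469, 0.5342, 0.6921]
tcp_rot: [1.581, 1.428, 1.147]
ft_force: [-0.2, -1.0, 0.2]
width: 0.997
```

Run:
```python
from h import *
s=monitor.state(); print(s['q'].round(3), s['tool_pos'].round(4), R.from_euler('xyz',s['tcp_rot']).as_matrix().round(3).tolist())
```

```text
[-1.573  0.168  0.466  0.998 -0.082  1.849 -0.01 ] [0.2469 0.5342 0.6921] [[0.059, 0.416, 0.907], [0.13, 0.898, -0.42], [-0.99, 0.142, -0.001]]
```

>>> servo_tool([
  [60,-30,0,0,85],
  [120,-60,0,0,85],
  [180,-90,0,0,85],
  [240,-120,0,0,85],
  [300,-150,0,0,85],
  [350,-180,0,0,85],
  [400,-230,0,0,85],
  [400,-290,0,0,85],
  [400,-350,0,0,85],
])

```text
time_s: 4.28
tool_pos: [0.1395, 0.3102, 0.2589]
tcp_rot: [1.669, 1.423, 1.242]
ft_force: [0.9, 0.3, 0.2]
width: 0.997
```

```bash
cat > st.py <<'E'
from h import *
s=monitor.state(); print(round(s['time_s'],2),s['q'].round(3), s['tool_pos'].round(4), 'r',np.hypot(*s['tool_pos'][:2]).round(3)); print(R.from_euler('xyz',s['tcp_rot']).as_matrix().round(3).tolist(),s['ft_force'].round(1),s['width'].round(3))
E
python3 st.py
```

```text
4.28 [-1.403 -0.371  0.103  2.341  0.055  1.023 -0.184] [0.1395 0.3102 0.2589] r 0.34Traceback (most recent call last):
  File "st.py", line 2, in <module>
    s=monitor.state(); print(round(s['time_s'],2),s['q'].round(3), s['tool_pos'].round(4), 'r',np.hypot(*s['tool_pos'][:2]).round(3)); print(R.from_euler('xyz',s['tcp_rot']).as_matrix().round(3).tolist(),s['ft_force'].round(1),s['width'].round(3))
                                                                                                                                                                                                                                   ^^^^^^^^^^^^^^^^
AttributeError: 'float' object has no attribute 'round'
```

>>> servo_tool([
  [0,-60,0,0,85],
  [0,-120,0,0,85],
  [0,-180,0,0,85],
  [0,-240,0,0,85],
  [0,-300,0,0,85],
])

```text
time_s: 4.9
tool_pos: [0.1109, 0.2511, 0.1937]
tcp_rot: [1.885, 1.478, 1.46]
ft_force: [0.1, -0.1, 0.2]
width: 0.996
```

```bash
sed -i "s/s\['width'\].round(3)/s['width']/" st.py; python3 st.py
```

```text
4.9 [-0.673 -0.411 -0.49   2.482 -0.269  0.954  0.158] [0.1109 0.2511 0.1937] r 0.274
[[0.01, 0.412, 0.911], [0.093, 0.907, -0.411], [-0.996, 0.089, -0.029]] [ 0.1 -0.1  0.2] 0.9959001699912272
```

>>> servo_tool([
  [-30,-60,0,0,85],
  [-60,-150,0,0,85],
  [-60,-250,0,0,85],
  [-60,-400,0,0,85],
])

```text
time_s: 5.4
tool_pos: [0.1173, 0.224, 0.1895]
tcp_rot: [2.606, 1.526, 2.18]
ft_force: [-0.3, -0.7, 0.3]
width: 0.997
```

```bash
python3 st.py
```

```text
5.4 [-0.561 -0.411 -0.516  2.487 -0.283  1.017  0.252] [0.1173 0.224  0.1895] r 0.253
[[-0.026, 0.414, 0.91], [0.037, 0.91, -0.413], [-0.999, 0.023, -0.039]] [-0.3 -0.7  0.3] 0.9973747630269436
```

Run:
```python
from h import *
c=info('top')
def cr(p): return [(x/3+230-.33,y/3+100-.33) for x,y in p]
print('tubes ends z~.052', atz(cr([(149,257),(148,366),(224,259),(221,369),(299,261),(294,371)]),.055,c).round(4).tolist())
print('stand base', atz(cr([(114,266),(326,271),(324,361),(115,353)]),.008,c).round(4).tolist())
print('cass',atz(cr([(268,526),(324,507),(330,525),(276,546)]),.013,c).round(4).tolist())
def cm(p): return [(x/5+115-.4,y/5+195-.4) for x,y in p]
print('mat',atz(cm([(80,57),(582,98),(554,448),(48,403)]),.003,c).round(4).tolist())
print('tray floor edges lip',atz(cm([(555,127),(528,424)]),.007,c).round(4).tolist())
print('bar top',atz(cm([(183,98),(210,100),(152,408),(184,412)]),.092,c).round(4).tolist())
print('cass12',atz(cm([(147,185),(132,291)]),.02,c).round(4).tolist())
print('tub rim outer',atz([(366,211),(451,199),(463,279),(376,293)],.08,c).round(4).tolist())
print('others',atz([(239,157),(274,161),(352,153),(298,126),(278,252),(195,177)],.0,c).round(3).tolist())
```

```text
tubes ends z~.052 [[0.6796, 0.033, 0.055], [0.5857, 0.0331, 0.055], [0.6783, -0.0316, 0.055], [0.5836, -0.0296, 0.055], [0.6771, -0.0962, 0.055], [0.5824, -0.0921, 0.055]]
stand base [[0.6758, 0.0651, 0.008], [0.6727, -0.1259, 0.008], [0.5917, -0.1242, 0.008], [0.5973, 0.0634, 0.008]]
cass [[0.4449, -0.0742, 0.013], [0.4621, -0.1238, 0.013], [0.4462, -0.1292, 0.013], [0.4273, -0.0813, 0.013]]
mat [[0.625, 0.4426, 0.003], [0.605, 0.1643, 0.003], [0.416, 0.1769, 0.003], [0.4354, 0.4558, 0.003]]
tray floor edges lip [[0.5891, 0.1782, 0.007], [0.4292, 0.1905, 0.007]]
bar top [[0.6011, 0.354, 0.092], [0.6003, 0.3402, 0.092], [0.446, 0.3664, 0.092], [0.4443, 0.35, 0.092]]
cass12 [[0.5556, 0.3971, 0.02], [0.4985, 0.404, 0.02]]
tub rim outer [[0.6141, -0.1856, 0.08], [0.646, -0.4017, 0.08], [0.4452, -0.4302, 0.08], [0.4098, -0.2106, 0.08]]
others [[0.762, 0.145, 0.0], [0.752, 0.049, 0.0], [0.775, -0.165, 0.0], [0.849, -0.016, 0.0], [0.504, 0.036, 0.0], [0.706, 0.266, 0.0]]
```

```bash
cat > go.py <<'E'
import sys
from h import *
def need(tgt,az=None):
    s=monitor.state(); M=R.from_euler('xyz',s['tcp_rot']).as_matrix()
    d=M.T@(np.array(tgt)-s['tool_pos'])*1000
    tw=None
    if az is not None:
        # twist so tool y has azimuth az (mod 180)
        best=[]
        for t in np.linspace(-np.pi/2,np.pi/2,3601):
            y=M@np.array([0,np.cos(t),np.sin(t)]); a=np.arctan2(y[1],y[0])-np.radians(az); a=(a+np.pi/2)%np.pi-np.pi/2
            best.append((abs(a),t))
        tw=min(best)[1]
    print('t',round(s['time_s'],2),'pos',s['tool_pos'].round(4),'shift',d.round(1),'twist',None if tw is None else round(tw,3),'toolx',M[:,0].round(3),'q7',s['q'][6].round(2),'F',s['ft_force'].round(1),'w',round(s['width']*85.4,1))
if __name__=='__main__':
    a=[float(v) for v in sys.argv[1:]]
    need(a[:3],a[3] if len(a)>3 else None)
E
python3 go.py .634 -.03 .26 88.7
```

```text
t 5.4 pos [0.1173 0.224  0.1895] shift [-93.  -15.8 572.3] twist -0.404 toolx [-0.026  0.037 -0.999] q7 0.25 F [-0.3 -0.7  0.3] w 85.2
```

>>> servo_tool([
  [-30,0,60,-0.04,60],
  [-60,-5,120,-0.08,60],
  [-80,-10,180,-0.13,60],
  [-93,-13,240,-0.18,60],
  [-93,-16,300,-0.23,60],
  [-93,-16,360,-0.28,60],
  [-93,-16,420,-0.33,60],
  [-93,-16,480,-0.38,60],
  [-93,-16,535,-0.404,60],
  [-93,-16,572,-0.404,60],
])

```text
time_s: 6.65
tool_pos: [0.6384, -0.0403, 0.2592]
tcp_rot: [2.318, 1.54, 2.291]
ft_force: [-0.1, -0.5, -0.1]
width: 0.703
```

```bash
python3 go.py .634 -.03 .26 88.7
python3 - <<'E'
from h import *
cap('wrist','w1.png'); cap('top','t1.png')
E
```

```text
t 6.65 pos [ 0.6384 -0.0403  0.2592] shift [-0.5 10.2 -4.7] twist -0.004 toolx [-0.02   0.023 -1.   ] q7 1.66 F [-0.1 -0.5 -0.1] w 60.1
```

View pics/w1.png

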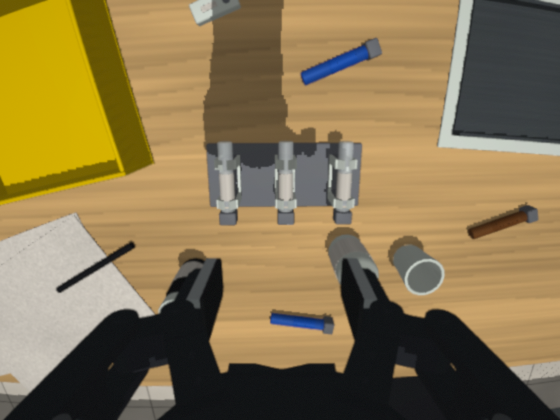

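Run:
```python
from h import *
c=info('wrist')
im=cap('wrist','w2.png'); c2=info('wrist'); print(np.abs(c2[3]-c[3]).max())
ct=info('top')
cv2.imwrite('pics/w2c.png',cv2.resize(im[130:235,200:370,::-1],None,fx=4.5,fy=4.5,interpolation=2))
print(atz([(228,183),(286,183),(345,183)],.055,c).round(4).tolist())
print('base',atz([(207,142),(362,142),(361,208),(210,206)],.008,c).round(4).tolist())
for t in ('tube1_mid','stand'):
  for d in optics.silhouettes('wrist',t): print(t,d['score'],np.round(d['rect'],1))
```

```text
0.0024954719494338917
[[0.6331, -0.0964, 0.055], [0.6353, -0.0334, 0.055], [0.6374, 0.0313, 0.055]]
base [[0.5923, -0.1252, 0.008], [0.5982, 0.0613, 0.008], [0.682, 0.0637, 0.008], [0.6723, -0.1292, 0.008]]
tube1_mid 0.66 [227.9 184.3  16.2  84.6]
stand 0.61 [286.4 177.5 153.4  70.6]
stand 0.43 [185.1 281.5  43.4  47.3]
```

View pics/w2c.png

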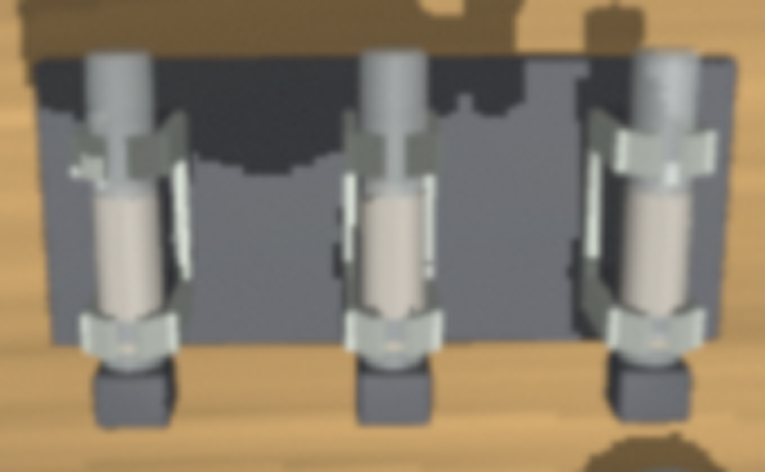

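Run:
```python
from h import *
s=monitor.state(); print(s['tool_pos'].round(4))
c=info('wrist')
im=cap('wrist','w3.png'); c2=info('wrist'); print(np.abs(c2[3]-c[3]).max())
cv2.imwrite('pics/w3c.png',cv2.resize(im[130:235,200:370,::-1],None,fx=4.5,fy=4.5,interpolation=2))
```

```text
[ 0.6334 -0.0382  0.257 ]
0.001278362789030596
```

View pics/w3c.png

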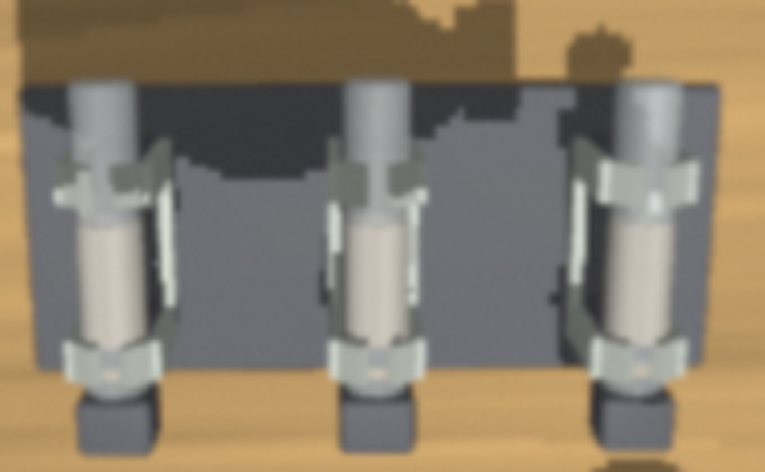

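Run:
```python
from h import *
c=info('wrist'); print(monitor.state()['tool_pos'].round(4))
f=lambda p:[(x/4.5+200-.4,y/4.5+130-.4) for x,y in p]
e=atz(f([(103,80),(380,78),(650,82)]),.055,c); k=atz(f([(117,452),(377,450),(634,448)]),.052,c)
print(e.round(4).tolist(),k.round(4).tolist(),((e+k)/2).round(4).tolist(), np.linalg.norm(e-k,axis=1))
print('jaw gap mid',atz(f([(110,273),(377,273),(642,274)]),.060,c).round(4).tolist())
print('base',atz(f([(22,88),(718,85),(702,364),(40,369)]),.008,c).round(4).tolist())
```

```text
[ 0.6323 -0.0377  0.2565]
[[0.5866, -0.0942, 0.055], [0.5882, -0.0299, 0.055], [0.5907, 0.0335, 0.055]] [[0.68, -0.0986, 0.052], [0.6817, -0.0327, 0.052], [0.6835, 0.033, 0.052]] [[0.6333, -0.0964, 0.0535], [0.6349, -0.0313, 0.0535], [0.6371, 0.0333, 0.0535]] [0.09348586 0.09363387 0.09288836]
jaw gap mid [[0.6315, -0.0953, 0.06], [0.6336, -0.0318, 0.06], [0.6358, 0.0318, 0.06]]
base [[0.5925, -0.1238, 0.008], [0.597, 0.0626, 0.008], [0.6757, 0.0615, 0.008], [0.6709, -0.1261, 0.008]]
```

```bash
python3 go.py .636 .0325 .13 88.3;python3 go.py .636 .0325 .062 88.3
```

```text
t 6.95 pos [ 0.6323 -0.0377  0.2565] shift [128.1  67.1   5.5] twist 0.004 toolx [-0.028  0.025 -0.999] q7 1.66 F [0.9 0.3 0.3] w 60.2
t 6.95 pos [ 0.6323 -0.0377  0.2565] shift [196.   65.5   7.4] twist 0.004 toolx [-0.028  0.025 -0.999] q7 1.66 F [0.9 0.3 0.3] w 60.2
```

>>> servo_tool([
  [40,30,3,0.004,40],
  [90,60,5,0.004,40],
  [128,67,5.5,0.004,40],
  [128,67,5.5,0.004,40],
  [128,67,5.5,0.004,40],
  [128,67,5.5,0.004,40],
], newtons=60)

```text
time_s: 7.7
tool_pos: [0.6359, 0.0302, 0.1308]
tcp_rot: [2.41, 1.535, 2.378]
ft_force: [-0.0, 0.1, 0.1]
width: 0.465
```

```bash
python3 go.py .636 .0325 .062 88.3
python3 - <<'E'
from h import *
cap('wrist','w4.png')
E
```

```text
t 7.7 pos [0.6359 0.0302 0.1308] shift [68.8  0.6  1.9] twist -0.003 toolx [-0.026  0.025 -0.999] q7 1.58 F [-0.   0.1  0.1] w 39.7
```

View pics/w4.png

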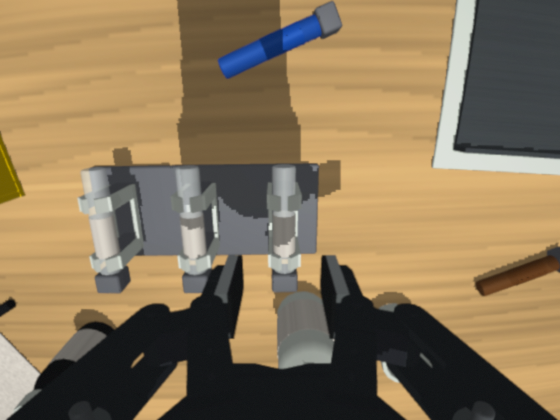

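>>> servo_tool([
  [35,0.5,1,0,40],
  [69,0.6,2,0,40],
  [69,0.6,2,0,40],
  [69,0.6,2,0,40],
  [69,0.6,2,0,8],
  [69,0.6,2,0,8],
  [69,0.6,2,0,8],
  [69,0.6,2,0,8],
], newtons=60)

```text
time_s: 8.75
tool_pos: [0.6354, 0.0336, 0.0609]
tcp_rot: [2.435, 1.533, 2.404]
ft_force: [-0.5, -0.8, 6.0]
width: 0.164
```

```bash
python3 go.py .636 .0325 .12 88.3
```

```text
t 8.75 pos [0.6354 0.0336 0.0609] shift [-59.1   0.3  -1.1] twist -0.001 toolx [-0.028  0.025 -0.999] q7 1.6 F [-0.5 -0.8  6. ] w 14.0
```

>>> servo_tool([
  [-20,0.3,-1,0,8],
  [-50,0,-1,0,8],
  [-90,0,-1,0,8],
  [-90,0,-1,0,8],
  [-90,0,-1,0,8],
], newtons=60)

```text
time_s: 9.38
tool_pos: [0.6351, 0.0316, 0.149]
tcp_rot: [2.502, 1.53, 2.472]
ft_force: [0.1, 0.5, -1.0]
width: 0.156
```

```bash
python3 go.py .5413 .2934 .15 86
python3 - <<'E'
from h import *
cap('wrist','w5.png'); cap('scene','s5.png')
E
```

```text
t 9.38 pos [0.6351 0.0316 0.149 ] shift [   8.6  258.7 -101.6] twist 0.039 toolx [-0.032  0.025 -0.999] q7 1.57 F [ 0.1  0.5 -1. ] w 13.3
```

View pics/w5.png

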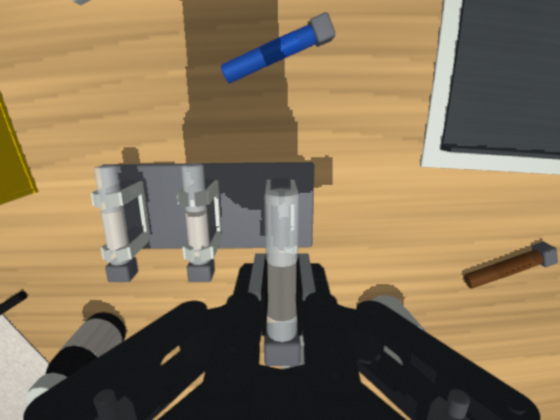

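>>> servo_tool([
  [4,52,-20,0.01,8],
  [8,104,-40,0.02,8],
  [8.6,156,-61,0.03,8],
  [8.6,208,-82,0.039,8],
  [8.6,259,-102,0.039,8],
  [8.6,259,-102,0.039,8],
  [8.6,259,-102,0.039,8],
  [8.6,259,-102,0.039,8],
])

```text
time_s: 10.48
tool_pos: [0.5419, 0.2909, 0.1488]
tcp_rot: [2.598, 1.531, 2.525]
ft_force: [0.4, 0.1, -0.2]
width: 0.155
```

```bash
python3 go.py .5413 .2934 .032 86
python3 - <<'E'
from h import *
cap('wrist','w6.png'); cap('top','t6.png')
E
```

```text
t 10.47 pos [0.5419 0.2909 0.1488] shift [1.167e+02 1.000e-01 3.200e+00] twist -0.003 toolx [-0.032  0.023 -0.999] q7 1.06 F [ 0.4  0.1 -0.2] w 13.2
```

View pics/w6.png

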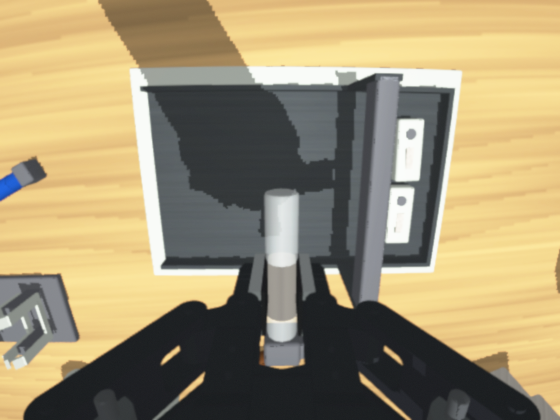

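```bash
cat > tr.py <<'E'
import numpy as np
C=np.array([.5204,.3099]); yaw=np.radians(-94.0)
def t2w(x,y): return C+np.array([[np.cos(yaw),-np.sin(yaw)],[np.sin(yaw),np.cos(yaw)]])@[x/1000,y/1000]
E
python3 -c "
from tr import *
for p in [(32,20),(70,20),(108,20),(55,-55)]: print(p,t2w(*p).round(4))"
python3 go.py .5381 .2766 .032 86
```

```text
(32, 20) [0.5381 0.2766]
(70, 20) [0.5355 0.2387]
(108, 20) [0.5328 0.2008]
(55, -55) [0.4617 0.2589]
t 10.57 pos [0.5421 0.2913 0.1492] shift [116.9 -17.4   1. ] twist -0.003 toolx [-0.032  0.024 -0.999] q7 1.06 F [-0.1  0.3 -0.8] w 13.4
```

>>> servo_tool([
  [30,-17,1,0,8],
  [75,-17,1,0,8],
  [105,-17,1,0,8],
  [117,-17.4,1,0,8],
  [117,-17.4,1,0,8],
  [117,-17.4,1,0,8],
  [117,-17.4,1,0,8],
])

```text
time_s: 11.45
tool_pos: [0.5387, 0.2797, 0.0339]
tcp_rot: [2.467, 1.532, 2.398]
ft_force: [-1.0, 0.6, -0.4]
width: 0.16
```

```bash
python3 go.py .5381 .2766 .032 86
python3 - <<'E'
from h import *
cap('wrist','w7.png'); cap('scene','s7.png')
E
```

```text
t 11.45 pos [0.5387 0.2797 0.0339] shift [ 1.8 -3.2 -0.4] twist 0.0 toolx [-0.029  0.026 -0.999] q7 1.12 F [-1.   0.6 -0.4] w 13.6
```

View pics/w7.png

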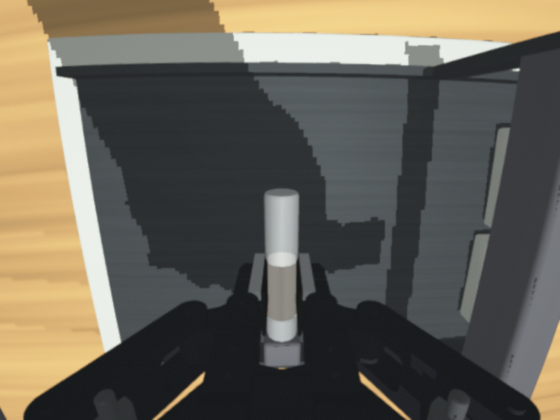

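View pics/s7.png

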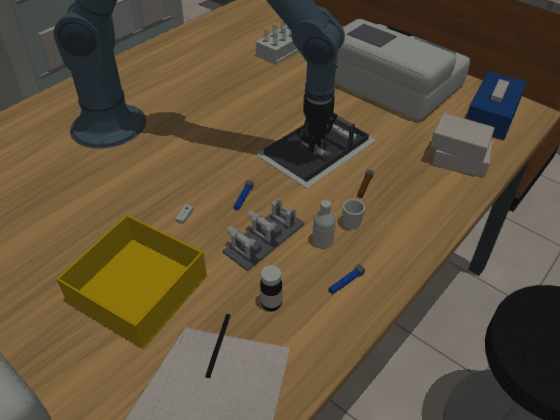

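>>> servo_tool([
  [1.5,-2,0,0,8],
  [1.5,-2,0,0,8],
  [1.5,-2,0,0,20],
  [1.5,-2,0,0,28],
  [1.5,-2,0,0,28],
  [-30,-2,0,0,28],
  [-80,-2,0,0,28],
  [-110,-2,0,0,40],
])

```text
time_s: 12.55
tool_pos: [0.542, 0.2748, 0.1447]
tcp_rot: [2.463, 1.532, 2.393]
ft_force: [0.7, 1.2, -1.2]
width: 0.468
```

```bash
python3 go.py .634 -.0318 .14 88.3
python3 - <<'E'
from h import *
cap('wrist','w8.png')
E
```

```text
t 12.55 pos [0.542  0.2748 0.1447] shift [  -6.  -299.4  113.1] twist -0.04 toolx [-0.029  0.026 -0.999] q7 1.09 F [ 0.7  1.2 -1.2] w 39.9
```

View pics/w8.png

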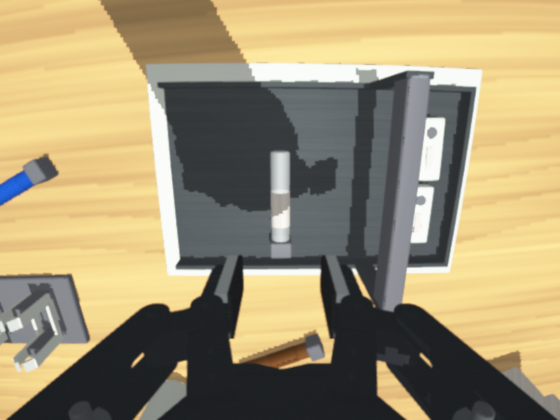

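>>> servo_tool([
  [-6,-60,23,-0.01,40],
  [-6,-120,46,-0.02,40],
  [-6,-180,68,-0.03,40],
  [-6,-240,91,-0.04,40],
  [-6,-299.4,113,-0.04,40],
  [-6,-299.4,113,-0.04,40],
  [-6,-299.4,113,-0.04,40],
  [-6,-299.4,113,-0.04,40],
  [-6,-299.4,113,-0.04,40],
])

```text
time_s: 13.72
tool_pos: [0.6325, -0.0292, 0.1374]
tcp_rot: [2.484, 1.529, 2.458]
ft_force: [0.3, 0.4, 0.5]
width: 0.467
```

```bash
python3 go.py .634 -.0318 .062 88.3
python3 - <<'E'
from h import *
cap('wrist','w9.png')
E
```

```text
t 13.72 pos [ 0.6325 -0.0292  0.1374] shift [75.2 -4.5  4. ] twist 0.003 toolx [-0.032  0.026 -0.999] q7 1.68 F [0.3 0.4 0.5] w 39.9
```

View pics/w9.png

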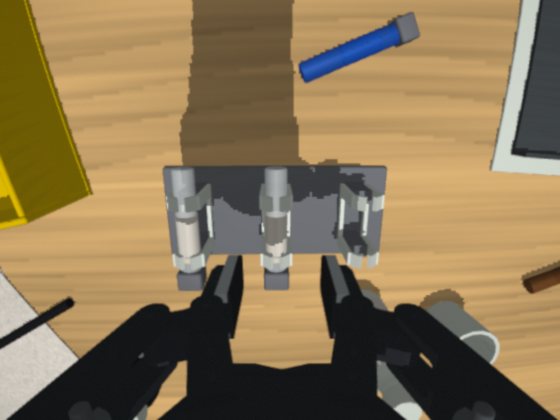

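>>> servo_tool([
  [20,-4.5,4,0,40],
  [50,-4.5,4,0,40],
  [75,-4.5,4,0,40],
  [75,-4.5,4,0,40],
  [75,-4.5,4,0,40],
  [75,-4.5,4,0,8],
  [75,-4.5,4,0,8],
  [75,-4.5,4,0,8],
  [75,-4.5,4,0,8],
])

```text
time_s: 14.9
tool_pos: [0.6356, -0.034, 0.064]
tcp_rot: [2.434, 1.532, 2.405]
ft_force: [-0.9, 1.9, 5.9]
width: 0.155
```

>>> servo_tool([
  [-20,0,0,0,8],
  [-50,0,0,0,8],
  [-90,0,0,0,8],
  [-90,0,0,0,8],
])

```text
time_s: 15.4
tool_pos: [0.6405, -0.0391, 0.1578]
tcp_rot: [2.349, 1.539, 2.318]
ft_force: [0.0, -0.6, -0.3]
width: 0.157
```

```bash
python3 go.py .5355 .2387 .14 86
python3 - <<'E'
from h import *
cap('wrist','w10.png')
E
```

```text
t 15.4 pos [ 0.6405 -0.0391  0.1578] shift [  26.5  273.9 -113. ] twist 0.038 toolx [-0.022  0.023 -0.999] q7 1.69 F [ 0.  -0.6 -0.3] w 13.4
```

View pics/w10.png

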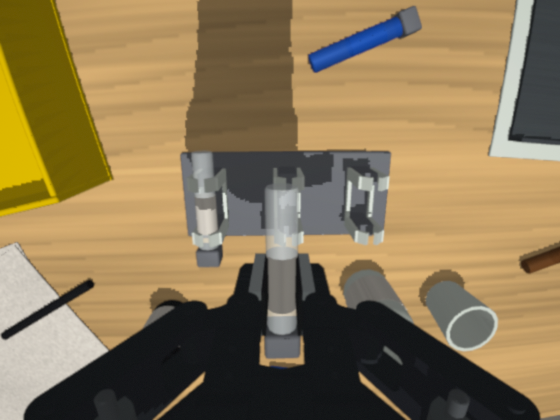

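>>> servo_tool([
  [0,55,-22,0.01,8],
  [0,110,-44,0.02,8],
  [5,165,-66,0.03,8],
  [15,220,-90,0.038,8],
  [20,274,-113,0.038,8],
  [26,274,-113,0.038,8],
  [26,274,-113,0.038,8],
  [26,274,-113,0.038,8],
  [26,274,-113,0.038,8],
])

```text
time_s: 16.58
tool_pos: [0.5325, 0.2384, 0.1366]
tcp_rot: [2.549, 1.532, 2.478]
ft_force: [-0.4, 0.0, 0.2]
width: 0.157
```

```bash
python3 go.py .5355 .2387 .032 86
```

```text
t 16.57 pos [0.5325 0.2384 0.1366] shift [104.5  -1.8   6.4] twist -0.002 toolx [-0.031  0.024 -0.999] q7 1.14 F [-0.4  0.   0.2] w 13.4
```

>>> servo_tool([
  [30,-1.8,6,0,8],
  [65,-1.8,6.4,0,8],
  [92,-1.8,6.4,0,8],
  [103,-1.8,6.4,0,8],
  [103,-1.8,6.4,0,8],
  [103,-1.8,6.4,0,8],
  [103,-1.8,6.4,0,8],
])

```text
time_s: 17.45
tool_pos: [0.5356, 0.2413, 0.0347]
tcp_rot: [2.479, 1.532, 2.412]
ft_force: [0.2, 0.2, 0.3]
width: 0.159
```

```bash
python3 go.py .5355 .2387 .032 86
```

```text
t 17.45 pos [0.5356 0.2413 0.0347] shift [ 2.7 -2.7  0.1] twist 0.002 toolx [-0.029  0.026 -0.999] q7 1.18 F [0.2 0.2 0.3] w 13.5
```

>>> servo_tool([
  [2,-2.7,0,0,8],
  [2,-2.7,0,0,8],
  [2,-2.7,0,0,20],
  [2,-2.7,0,0,28],
  [2,-2.7,0,0,28],
  [-30,-2.7,0,0,28],
  [-80,-2.7,0,0,28],
  [-110,-2.7,0,0,40],
])

```text
time_s: 18.45
tool_pos: [0.539, 0.2358, 0.1458]
tcp_rot: [2.464, 1.532, 2.396]
ft_force: [-0.1, -0.2, 0.1]
width: 0.466
```

```bash
python3 go.py .632 -.0955 .14 88.3
python3 - <<'E'
from h import *
cap('wrist','w11.png')
E
```

```text
t 18.45 pos [0.539  0.2358 0.1458] shift [  -5.6 -324.3  115.2] twist -0.038 toolx [-0.028  0.026 -0.999] q7 1.15 F [-0.1 -0.2  0.1] w 39.8
```

View pics/w11.png

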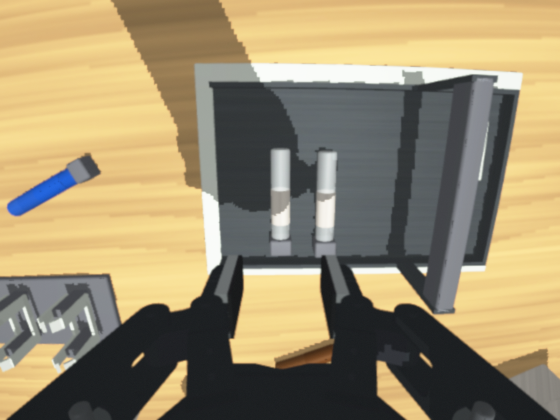

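Two tubes lie parallel on the tray (columns ~280 and ~326). Now tube 1.

>>> servo_tool([
  [-6,-60,23,-0.01,40],
  [-6,-120,46,-0.02,40],
  [-6,-180,68,-0.03,40],
  [-6,-240,91,-0.038,40],
  [-6,-300,110,-0.038,40],
  [-6,-324,115,-0.038,40],
  [-6,-324,115,-0.038,40],
  [-6,-324,115,-0.038,40],
  [-6,-324,115,-0.038,40],
  [-6,-324,115,-0.038,40],
])

```text
time_s: 19.75
tool_pos: [0.6308, -0.0933, 0.138]
tcp_rot: [2.486, 1.53, 2.459]
ft_force: [-0.1, -0.0, 0.1]
width: 0.471
```

```bash
python3 go.py .632 -.0955 .062 88.3
python3 - <<'E'
from h import *
cap('wrist','w12.png')
E
```

```text
t 19.75 pos [ 0.6308 -0.0933  0.138 ] shift [75.9 -4.1  3.7] twist 0.003 toolx [-0.032  0.026 -0.999] q7 1.79 F [-0.1 -0.   0.1] w 40.2
```

View pics/w12.png

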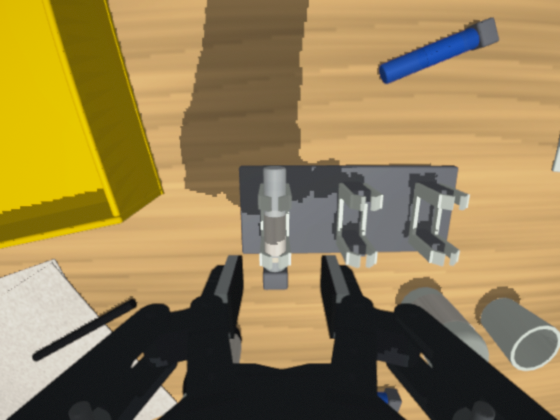

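>>> servo_tool([
  [20,-4.1,3.7,0,40],
  [50,-4.1,3.7,0,40],
  [75,-4.1,3.7,0,40],
  [76,-4.1,3.7,0,40],
  [76,-4.1,3.7,0,40],
  [76,-4.1,3.7,0,8],
  [76,-4.1,3.7,0,8],
  [76,-4.1,3.7,0,8],
  [76,-4.1,3.7,0,8],
])

```text
time_s: 20.92
tool_pos: [0.6332, -0.0979, 0.0635]
tcp_rot: [2.456, 1.533, 2.427]
ft_force: [-0.5, 0.4, 5.2]
width: 0.159
```

>>> servo_tool([
  [-20,0,0,0,8],
  [-50,0,0,0,8],
  [-90,0,0,0,8],
  [-90,0,0,0,8],
])

```text
time_s: 21.42
tool_pos: [0.638, -0.1015, 0.1572]
tcp_rot: [2.356, 1.539, 2.326]
ft_force: [1.0, 0.2, -0.3]
width: 0.151
```

```bash
python3 go.py .5328 .2008 .14 86
python3 - <<'E'
from h import *
cap('wrist','w13.png')
E
```

```text
t 21.43 pos [ 0.638  -0.1015  0.1572] shift [  26.5  298.5 -113.8] twist 0.039 toolx [-0.022  0.023 -0.999] q7 1.79 F [ 1.   0.2 -0.3] w 12.9
```

View pics/w13.png

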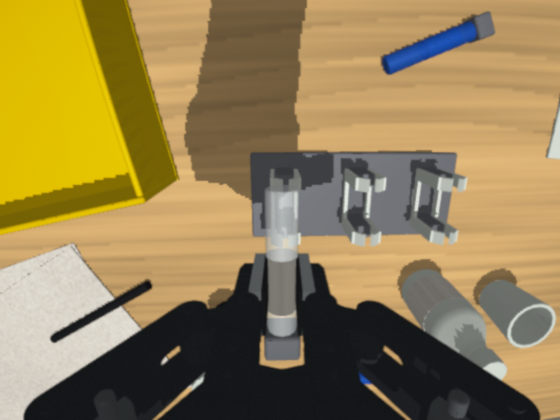

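>>> servo_tool([
  [0,60,-22,0.01,8],
  [0,120,-45,0.02,8],
  [5,180,-68,0.03,8],
  [15,240,-92,0.039,8],
  [20,298.5,-114,0.039,8],
  [26,298.5,-114,0.039,8],
  [26,298.5,-114,0.039,8],
  [26,298.5,-114,0.039,8],
  [26,298.5,-114,0.039,8],
  [26,298.5,-114,0.039,8],
])

```text
time_s: 22.72
tool_pos: [0.5296, 0.2007, 0.1369]
tcp_rot: [2.54, 1.531, 2.469]
ft_force: [-0.5, 0.2, -0.4]
width: 0.157
```

```bash
python3 go.py .5328 .2008 .033 86
```

```text
t 22.73 pos [0.5296 0.2007 0.1369] shift [103.7  -2.    6.5] twist -0.002 toolx [-0.031  0.025 -0.999] q7 1.2 F [-0.5  0.2 -0.4] w 13.4
```

>>> servo_tool([
  [30,-2,6,0,8],
  [65,-2,6.5,0,8],
  [92,-3,6.5,0,8],
  [103.7,-4,6.5,0,8],
  [103.7,-4,6.5,0,8],
  [103.7,-4,6.5,0,8],
  [103.7,-4,6.5,0,8],
  [103.7,-4,6.5,0,8],
])

```text
time_s: 23.72
tool_pos: [0.5325, 0.2006, 0.0336]
tcp_rot: [2.504, 1.531, 2.436]
ft_force: [-1.0, 0.1, 0.3]
width: 0.158
```

```bash
python3 go.py .5328 .2008 .033 86
```

```text
t 23.73 pos [0.5325 0.2006 0.0336] shift [0.6 0.2 0.4] twist 0.001 toolx [-0.03   0.026 -0.999] q7 1.25 F [-1.   0.1  0.3] w 13.5
```

Release, then go to a view above the cassette.

>>> servo_tool([
  [1,0,0,0,8],
  [1,0,0,0,20],
  [1,0,0,0,28],
  [1,0,0,0,28],
  [-30,0,0,0,28],
  [-80,0,0,0,28],
  [-130,0,0,0,60],
])

```text
time_s: 24.6
tool_pos: [0.5356, 0.1968, 0.1636]
tcp_rot: [2.567, 1.53, 2.499]
ft_force: [0.9, 0.0, 0.9]
width: 0.529
```

```bash
python3 go.py .445 -.102 .2 109
python3 - <<'E'
from h import *
cap('wrist','w14.png'); im=cap('top','t14.png'); c=info('top')
cv2.imwrite('pics/t14c.png',cv2.resize(im[190:300,110:360,::-1],None,fx=3,fy=3,interpolation=2))
E
```

```text
t 24.6 pos [0.5356 0.1968 0.1636] shift [ -40.7 -303.5  -71.2] twist -0.401 toolx [-0.032  0.024 -0.999] q7 1.2 F [0.9 0.  0.9] w 45.2
```

View pics/w14.png

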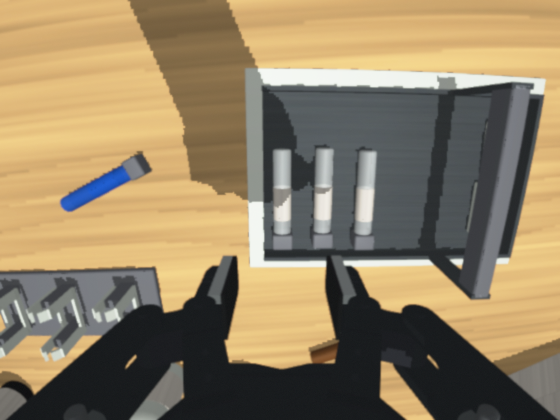

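View pics/t14c.png

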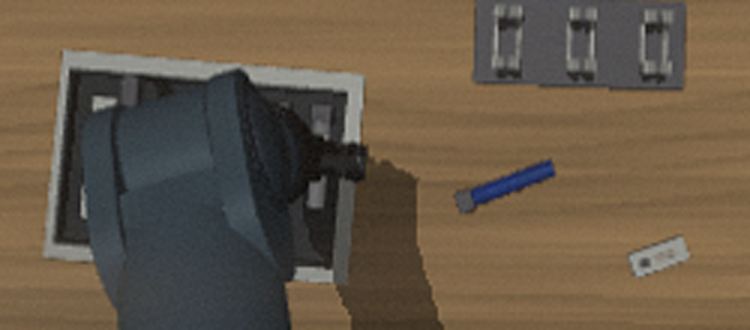

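>>> servo_tool([
  [-15,-55,-13,-0.07,75],
  [-30,-110,-26,-0.14,75],
  [-40,-165,-39,-0.21,75],
  [-41,-220,-52,-0.28,75],
  [-41,-265,-62,-0.34,75],
  [-41,-303,-71,-0.4,75],
  [-41,-303,-71,-0.4,75],
  [-41,-303,-71,-0.4,75],
  [-41,-303,-71,-0.4,75],
])

```text
time_s: 25.82
tool_pos: [0.446, -0.0999, 0.1989]
tcp_rot: [2.14, 1.53, 2.474]
ft_force: [0.5, 0.7, 0.4]
width: 0.878
```

```bash
python3 go.py .445 -.102 .028 109
python3 - <<'E'
from h import *
c=info('wrist'); im=cap('wrist','w15.png')
for d in optics.silhouettes('wrist','cassette3_mid'):
    m=d['mask'].astype(np.uint8); print(d['score'],np.round(d['rect'],1),m.sum())
    if m.sum()<50: continue
    ct=max(cv2.findContours(m,0,1)[0],key=cv2.contourArea)
    P=atz(ct.reshape(-1,2).astype(float),.010,c); r=cv2.minAreaRect((P[:,:2]*1000).astype(np.float32)); b=cv2.boxPoints(r); print(r,b.round(1).tolist())
E
```

```text
t 25.82 pos [ 0.446  -0.0999  0.1989] shift [170.7  -7.5   2.1] twist 0.002 toolx [-0.032  0.025 -0.999] q7 2.1 F [0.5 0.7 0.4] w 75.0
0.66 [274.2 190.6  46.6  19.7] 1074
((444.8374328613281, -103.54468536376953), (23.58260154724121, 51.20083999633789), 18.688251495361328) [[425.5, -83.0999984741211], [441.8999938964844, -131.60000610351562], [464.20001220703125, -124.0], [447.79998779296875, -75.5]]
```

View pics/w15.png

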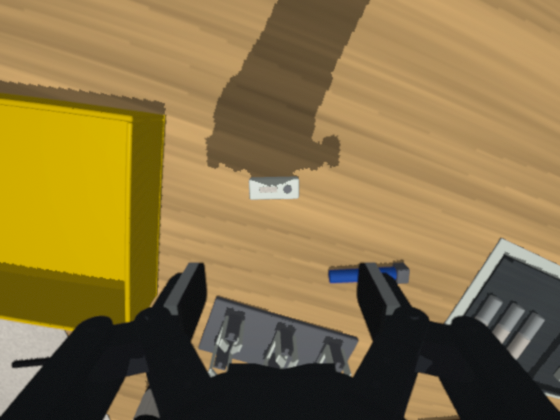

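```bash
python3 go.py .4448 -.1035 .021 108.7
```

```text
t 25.93 pos [ 0.446  -0.1001  0.199 ] shift [177.8  -8.9   1.6] twist 0.007 toolx [-0.032  0.025 -0.999] q7 2.1 F [-0.5  0.4  0.3] w 74.7
```

>>> servo_tool([
  [50,-8.9,1.6,0.007,75],
  [100,-8.9,1.6,0.007,75],
  [145,-8.9,1.6,0.007,75],
  [165,-8.9,1.6,0.007,75],
  [177,-8.9,1.6,0.007,75],
  [177,-8.9,1.6,0.007,75],
  [177,-8.9,1.6,0.007,75],
  [177,-8.9,1.6,0.007,75],
])

```text
time_s: 26.92
tool_pos: [0.4456, -0.1049, 0.0229]
tcp_rot: [2.11, 1.533, 2.434]
ft_force: [-0.6, -0.3, -0.6]
width: 0.877
```

```bash
python3 go.py .4448 -.1035 .021 108.7
python3 - <<'E'
from h import *
cap('wrist','w16.png')
E
```

```text
t 26.93 pos [ 0.4456 -0.1049  0.0229] shift [ 2.   1.5 -0.2] twist -0.002 toolx [-0.029  0.025 -0.999] q7 2.29 F [-0.6 -0.3 -0.6] w 74.9
```

View pics/w16.png

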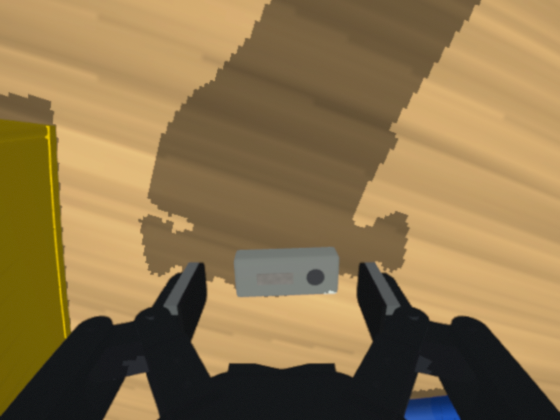

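Run:
```python
from h import *
c=info('wrist'); s=monitor.state(); M=R.from_euler('xyz',s['tcp_rot']).as_matrix()
print(atz([(287,270)],.013,c), s['tool_pos'], proj(s['tool_pos']+M[:,0]*.012,c), proj([.4448,-.1035,.013],c))
```

```text
[[ 0.440832   -0.10450108  0.013     ]] [ 0.44536406 -0.10495688  0.0228201 ] [[283.788091   274.87710403]] [[286.3176963  277.33661748]]
```

>>> servo_tool([
  [3,1,-2,0,75],
  [4,1,-2,0,60],
  [4,1,-2,0,45],
  [4,1,-2,0,45],
  [4,1,-2,0,45],
  [4,1,-2,0,45],
  [4,1,-2,0,45],
], newtons=40)

```text
time_s: 27.85
tool_pos: [0.4422, -0.1044, 0.0181]
tcp_rot: [2.146, 1.531, 2.47]
ft_force: [-0.7, -0.4, 4.9]
width: 0.59
```

>>> servo_tool([
  [-30,0,0,0,45],
  [-70,0,0,0,45],
  [-120,0,0,0,45],
  [-120,0,0,0,45],
])

```text
time_s: 28.35
tool_pos: [0.4495, -0.1081, 0.1413]
tcp_rot: [1.98, 1.538, 2.305]
ft_force: [0.3, 0.7, 0.0]
width: 0.596
```

```bash
python3 go.py .4617 .2589 .15 86
python3 - <<'E'
from h import *
cap('wrist','w17.png')
E
```

```text
t 28.35 pos [ 0.4495 -0.1081  0.1413] shift [ -0.  344.  128.5] twist 0.394 toolx [-0.022  0.024 -0.999] q7 2.17 F [0.3 0.7 0. ] w 50.9
```

View pics/w17.png

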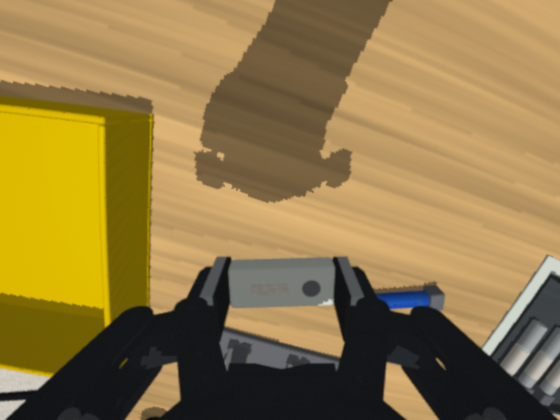

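>>> servo_tool([
  [0,57,21,0.06,45],
  [0,115,42,0.13,45],
  [0,172,64,0.2,45],
  [0,230,86,0.27,45],
  [0,287,107,0.33,45],
  [0,344,128.5,0.394,45],
  [0,344,128.5,0.394,45],
  [0,344,128.5,0.394,45],
  [0,344,128.5,0.394,45],
])

```text
time_s: 29.52
tool_pos: [0.4577, 0.257, 0.1453]
tcp_rot: [2.617, 1.53, 2.545]
ft_force: [-0.5, 0.0, -0.1]
width: 0.594
```

```bash
python3 go.py .4617 .2589 .029 86
python3 - <<'E'
from h import *
cap('wrist','w18.png')
E
```

```text
t 29.52 pos [0.4577 0.257  0.1453] shift [116.1  -0.2   7.9] twist -0.003 toolx [-0.033  0.023 -0.999] q7 1.03 F [-0.5  0.  -0.1] w 50.8
```

View pics/w18.png

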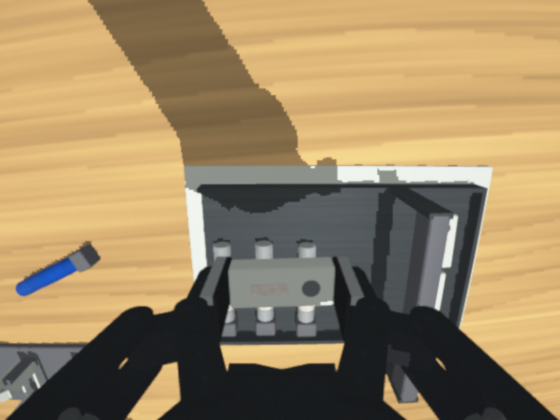

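>>> servo_tool([
  [30,0,6,0,45],
  [70,0,7.9,0,45],
  [100,-1,7.9,0,45],
  [114,-2,7.9,0,45],
  [114,-3,7.9,0,45],
  [114,-3,7.9,0,45],
  [114,-3,7.9,0,45],
])

```text
time_s: 30.45
tool_pos: [0.4634, 0.2594, 0.0338]
tcp_rot: [2.471, 1.531, 2.402]
ft_force: [0.2, 0.6, -0.5]
width: 0.594
```

```bash
python3 go.py .4617 .2589 .028 86
python3 - <<'E'
from h import *
cap('wrist','w19.png')
E
```

```text
t 30.45 pos [0.4634 0.2594 0.0338] shift [ 5.8 -0.8 -1.4] twist 0.0 toolx [-0.029  0.027 -0.999] q7 1.1 F [ 0.2  0.6 -0.5] w 50.7
```

View pics/w19.png

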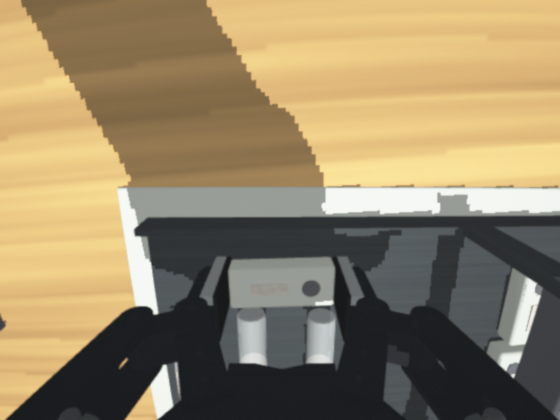

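Run:
```python
from h import *; import tr
c=info('wrist')
for uv,z in [((250,309),.015),((320,309),.015),((280,283),.024),((230,217),.025),((320,307),.012)]:
    p=atz([uv],z,c)[0]; d=p[:2]-tr.C; print(uv,p.round(4),'tray',(d@[np.cos(tr.yaw),np.sin(tr.yaw)]*1000).round(1),(d@[-np.sin(tr.yaw),np.cos(tr.yaw)]*1000).round(1))
```

```text
(250, 309) [0.4863 0.24   0.015 ] tray 72.1 -29.1
(320, 309) [0.4897 0.2783 0.015 ] tray 33.7 -28.4
(280, 283) [0.4663 0.2577 0.024 ] tray 55.8 -50.3
(230, 217) [0.4297 0.2373 0.025 ] tray 78.8 -85.4
(320, 307) [0.4905 0.2787 0.012 ] tray 33.2 -27.6
```

>>> servo_tool([
  [3,-1,-4,0,45],
  [5,-1,-4,0,45],
  [5,-1,-4,0,45],
  [5,-1,-4,0,56],
  [5,-1,-4,0,60],
  [5,-1,-4,0,60],
  [-30,-1,-4,0,60],
  [-80,-1,-4,0,60],
  [-130,-1,-4,0,60],
  [-190,-1,-40,0,60],
])

```text
time_s: 31.75
tool_pos: [0.4335, 0.2551, 0.219]
tcp_rot: [2.503, 1.532, 2.43]
ft_force: [0.0, 2.3, -0.1]
width: 0.704
```

```bash
python3 st.py
python3 - <<'E'
from h import *
cap('wrist','w20.png')
E
```

```text
31.75 [-0.806  0.144  0.233  1.979 -0.082  1.034  0.965] [0.4335 0.2551 0.219 ] r 0.503
[[-0.029, 0.073, 0.997], [0.025, 0.997, -0.072], [-0.999, 0.023, -0.031]] [ 0.   2.3 -0.1] 0.703773855431727
```

View pics/w20.png

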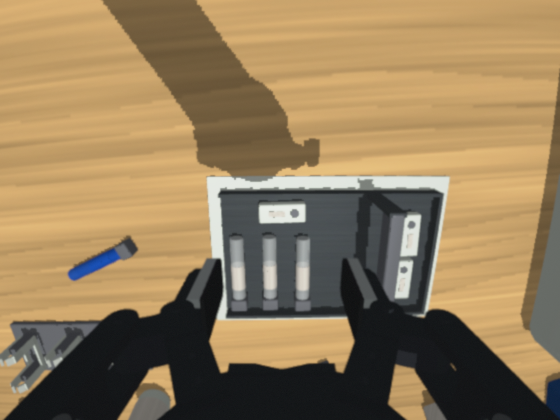

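```bash
python3 go.py .58 -.04 .62
```

```text
t 31.8 pos [0.432  0.2584 0.2261] shift [-407.1 -274.9  157.3] twist None toolx [-0.025  0.033 -0.999] q7 0.96 F [-2.2  0.6  3.4] w 59.9
```

>>> servo_tool([
  [-50,-30,15,0,40],
  [-100,-60,32,0,40],
  [-150,-90,50,0,40],
  [-200,-120,68,0,40],
  [-250,-150,85,0,40],
  [-300,-185,105,0,40],
  [-350,-220,125,0,40],
  [-400,-255,145,0,40],
  [-407,-275,157,0,40],
  [-450,-275,157,0,40],
])

```text
time_s: 33.05
tool_pos: [0.5836, -0.0427, 0.6515]
tcp_rot: [2.634, 1.528, 2.56]
ft_force: [-24.7, 3.4, 3.3]
width: 0.465
```

```bash
python3 st.py
```

```text
33.05 [-0.314  0.257  0.473  0.979 -0.146  1.967  1.591] [ 0.5836 -0.0427  0.6515] r 0.585
[[-0.036, 0.075, 0.997], [0.023, 0.997, -0.074], [-0.999, 0.021, -0.037]] [-24.7   3.4   3.3] 0.4653501484088552
```

>>> servo_tool([
  [-60,0,0,0,40],
  [-60,0,0,0,40],
  [-60,0,0,0,40],
])

```text
time_s: 33.42
tool_pos: [0.5771, -0.0411, 0.678]
tcp_rot: [1.043, 1.544, 0.973]
ft_force: [0.3, 0.1, 0.3]
width: 0.472
```

```bash
python3 st.py
```

```text
33.42 [-0.206  0.222  0.305  0.949 -0.097  1.966  1.553] [ 0.5771 -0.0411  0.678 ] r 0.579
[[0.015, 0.07, 0.997], [0.022, 0.997, -0.071], [-1.0, 0.023, 0.014]] [0.3 0.1 0.3] 0.4724642773840338
```

>>> servo_tool([
  [-400,0,0,0,40],
  [-800,0,0,0,40],
  [-1200,0,0,0,40],
  [-1600,0,0,0,40],
])

```text
time_s: 33.92
tool_pos: [0.5411, -0.04, 0.7261]
tcp_rot: [0.255, 1.469, 0.184]
ft_force: [0.0, -0.9, 0.5]
width: 0.469
```

```bash
python3 st.py
```

```text
33.92 [-0.346  0.131  0.44   0.957 -0.09   1.966  1.55 ] [ 0.5411 -0.04    0.7261] r 0.543
[[0.1, 0.069, 0.993], [0.019, 0.997, -0.072], [-0.995, 0.026, 0.098]] [ 0.  -0.9  0.5] 0.4689318332379753
```

>>> servo_tool([
  [-400,0,400,0,40],
  [-800,0,800,0,40],
  [-1200,0,1200,0,40],
  [-1600,0,1600,0,40],
])

```text
time_s: 34.42
tool_pos: [0.6228, -0.0403, 0.7696]
tcp_rot: [0.099, 1.339, 0.031]
ft_force: [1.0, -0.1, -1.0]
width: 0.471
```

```bash
python3 st.py
```

```text
34.42 [ 0.087  0.297 -0.153  0.651  0.054  1.965  1.475] [ 0.6228 -0.0403  0.7696] r 0.624
[[0.229, 0.065, 0.971], [0.007, 0.998, -0.069], [-0.973, 0.023, 0.228]] [ 1.  -0.1 -1. ] 0.4710374346279806
```

Better: now 13° lean. Continue with the same push.

>>> servo_tool([
  [-400,0,400,0,40],
  [-800,0,800,0,40],
  [-1200,0,1200,0,40],
  [-1600,0,1600,0,40],
])

```text
time_s: 34.92
tool_pos: [0.6682, -0.047, 0.7945]
tcp_rot: [0.078, 1.257, 0.009]
ft_force: [-0.0, -0.1, 0.4]
width: 0.468
```

```bash
python3 st.py
```

```text
34.92 [-0.079  0.401  0.232  0.467 -0.141  1.966  1.548] [ 0.6682 -0.047   0.7945] r 0.67
[[0.308, 0.065, 0.949], [0.003, 0.998, -0.069], [-0.951, 0.024, 0.308]] [-0.  -0.1  0.4] 0.4676568504417704
```

>>> servo_tool([
  [-400,0,400,0,40],
  [-800,0,800,0,40],
  [-1200,0,1200,0,40],
  [-1600,0,1600,0,40],
  [-1600,0,1600,0,40],
  [-1600,0,1600,0,40],
])

```text
time_s: 35.67
tool_pos: [0.6884, -0.0511, 0.816]
tcp_rot: [0.07, 1.189, 0.001]
ft_force: [0.2, -1.0, -0.2]
width: 0.468
```

```bash
python3 st.py
```

```text
35.67 [-0.076  0.459  0.324  0.346 -0.23   1.966  1.56 ] [ 0.6884 -0.0511  0.816 ] r 0.69
[[0.373, 0.064, 0.926], [0.0, 0.998, -0.069], [-0.928, 0.026, 0.372]] [ 0.2 -1.  -0.2] 0.46811385136207057
```

>>> servo_tool([
  [-800,0,200,0,40],
  [-1600,0,400,0,40],
  [-1600,0,400,0,40],
  [-1600,0,400,0,40],
])

```text
time_s: 36.17
tool_pos: [0.595, -0.0479, 0.8811]
tcp_rot: [0.061, 1.12, -0.009]
ft_force: [-1.4, 0.2, -0.4]
width: 0.467
```

```bash
python3 st.py
```

```text
36.17 [-0.158  0.266  0.352  0.47  -0.17   1.966  1.56 ] [ 0.595  -0.0479  0.8811] r 0.597
[[0.435, 0.064, 0.898], [-0.004, 0.998, -0.069], [-0.9, 0.026, 0.434]] [-1.4  0.2 -0.4] 0.46663408486008084
```

>>> servo_tool([
  [-800,0,500,0,40],
  [-1600,0,1000,0,40],
  [-1600,0,1000,0,40],
  [-1600,0,1000,0,40],
])

```text
time_s: 36.67
tool_pos: [0.5716, -0.0482, 0.9163]
tcp_rot: [0.054, 1.053, -0.017]
ft_force: [0.2, -0.4, 0.5]
width: 0.468
```

>>> servo_tool([
  [-800,0,500,0,40],
  [-1600,0,1000,0,40],
  [-1600,0,1000,0,40],
  [-1600,0,1000,0,40],
])

```text
time_s: 37.17
tool_pos: [0.5381, -0.048, 0.953]
tcp_rot: [0.049, 0.983, -0.022]
ft_force: [-0.3, -0.4, 0.5]
width: 0.471
```

```bash
python3 st.py
```

```text
37.17 [-0.229  0.186  0.444  0.414 -0.184  1.966  1.561] [ 0.5381 -0.048   0.953 ] r 0.54
[[0.555, 0.063, 0.83], [-0.012, 0.998, -0.068], [-0.832, 0.027, 0.554]] [-0.3 -0.4  0.5] 0.47132379027320764
```

>>> servo_tool([
  [0,-60,0,0,40],
  [0,-120,0,0,40],
  [0,-120,0,0,40],
])

```text
time_s: 37.55
tool_pos: [0.5299, -0.1736, 0.9435]
tcp_rot: [0.048, 0.983, -0.035]
ft_force: [-0.4, 0.5, 0.3]
width: 0.466
```

>>> servo_tool([
  [-800,0,500,0,40],
  [-1600,0,1000,0,40],
  [-1600,0,1000,0,40],
  [-1600,0,1000,0,40],
])

```text
time_s: 38.05
tool_pos: [0.4895, -0.1465, 0.9835]
tcp_rot: [0.032, 0.91, -0.042]
ft_force: [-0.1, -0.8, 0.4]
width: 0.467
```

```bash
python3 st.py
```

```text
38.05 [ 0.244  0.154  0.109  0.375 -0.219  1.966  1.691] [ 0.4895 -0.1465  0.9835] r 0.511
[[0.613, 0.067, 0.787], [-0.026, 0.998, -0.065], [-0.79, 0.02, 0.613]] [-0.1 -0.8  0.4] 0.4671640822905873
```

Run:
```python
from h import *
im=cap('top','t21.png')
cv2.imwrite('pics/t21c.png',cv2.resize(im[195:295,115:240,::-1],None,fx=6,fy=6,interpolation=2))
cv2.imwrite('pics/t21d.png',cv2.resize(im[180:310,350:480,::-1],None,fx=4.5,fy=4.5,interpolation=2))
```

```text
(no output)
```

View pics/t21c.png

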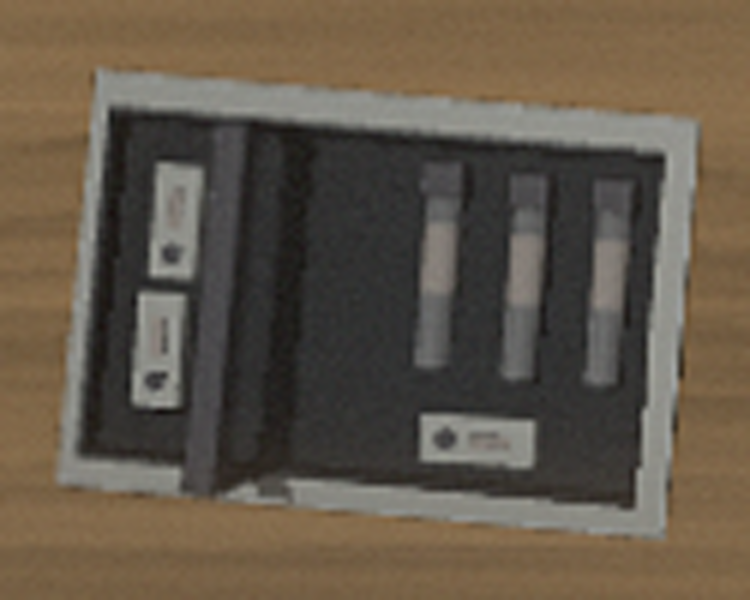

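View pics/t21.png

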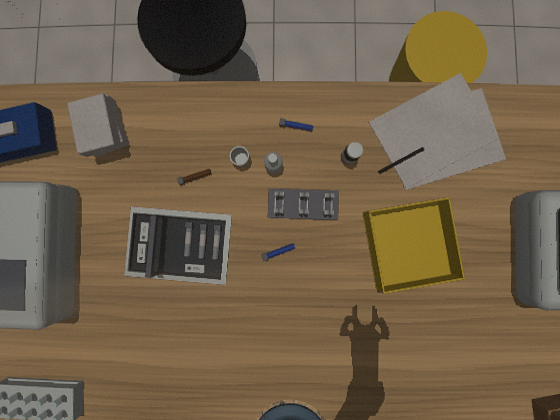

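View pics/t21d.png

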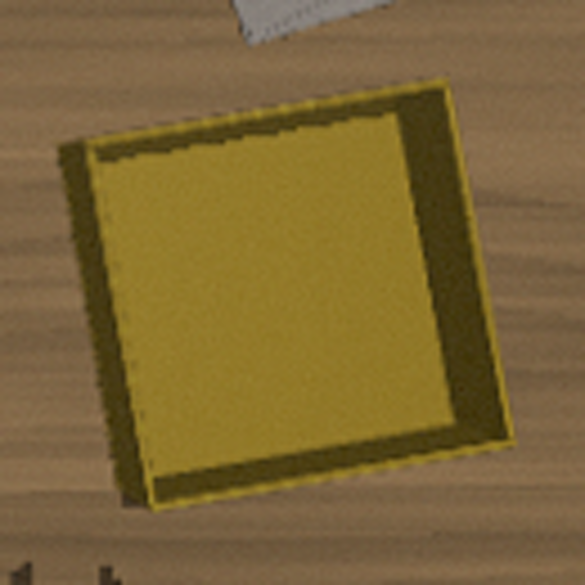

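```bash
cat > tip.py <<'E'
from h import *
import tr
def pose(M0,phi,p):  # tray rotation after world rot about tool axis; TCP p at bar
    pass
E
python3 - <<'E'
from h import *; import tr
c=info('top')
f=lambda P,ox,oy,k:[(x/k+ox-.5+.5/k,y/k+oy-.5+.5/k) for x,y in P]
T=atz(f([(88,142),(446,80),(515,443),(155,508)],350,180,4.5),.08,c); print('tub',T.round(4).tolist(),T.mean(0), [np.linalg.norm(T[i]-T[i-1]).round(4) for i in range(4)], np.degrees(np.arctan2(*(T[1]-T[0])[1::-1])))
Mm=atz(f([(98,70),(698,120),(664,537),(60,483)],115,195,6),.003,c); print('mat',Mm.mean(0).round(4),[np.linalg.norm(Mm[i]-Mm[i-1]).round(4) for i in range(4)],np.degrees(np.arctan2(*(Mm[1]-Mm[0])[1::-1])),np.degrees(np.arctan2(*(Mm[2]-Mm[3])[1::-1])),np.degrees(np.arctan2(*(Mm[0]-Mm[3])[1::-1])),np.degrees(np.arctan2(*(Mm[1]-Mm[2])[1::-1])))
B=atz(f([(215,122),(248,124),(184,490),(213,493)],115,195,6),.092,c); print('bar',B.round(4).tolist(),B.mean(0).round(4),np.degrees(np.arctan2(*(B[0]-B[2])[1::-1])),np.degrees(np.arctan2(*(B[1]-B[3])[1::-1])))
print('lip',atz(f([(665,155),(635,505)],115,195,6),.007,c).round(4).tolist(), tr.t2w(125,79),tr.t2w(125,-79))
E
```

```text
tub [[0.6137, -0.1936, 0.08], [0.6501, -0.3959, 0.08], [0.4475, -0.4329, 0.08], [0.4111, -0.2307, 0.08]] [ 0.53060899 -0.31327771  0.08      ] [np.float64(0.206), np.float64(0.2055), np.float64(0.2059), np.float64(0.2055)] -79.82059766950644
mat [0.5201 0.3095 0.003 ] [np.float64(0.189), np.float64(0.2779), np.float64(0.1881), np.float64(0.2781)] -94.19766097250822 -94.01609015447838 -3.955647266141774 -3.9024270205051788
bar [[0.5993, 0.356, 0.092], [0.5986, 0.3419, 0.092], [0.4459, 0.3657, 0.092], [0.4449, 0.3534, 0.092]] [0.5222 0.3543 0.092 ] -3.6316674140357725 -4.275899671200755
lip [[0.588, 0.1787, 0.007], [0.431, 0.19, 0.007]] [0.590488   0.17969373] [0.43287288 0.19071526]
```

```bash
python3 go.py .40 .36 .35 86
```

```text
t 38.1 pos [ 0.488  -0.1458  0.9847] shift [ 433.2  486.4 -492.2] twist 0.003 toolx [ 0.615 -0.026 -0.788] q7 1.69 F [-0.4  1.1  2.3] w 40.0
```

>>> servo_tool([
  [26,29,-29,0,40],
  [53,59,-60,0,40],
  [80,90,-91,0,40],
  [108,122,-123,0,40],
  [136,153,-154,0,40],
  [163,183,-185,0,40],
  [190,213,-216,0,40],
  [217,244,-246,0,40],
  [244,274,-277,0,40],
  [270,304,-308,0,40],
])

```text
time_s: 39.35
tool_pos: [0.4324, 0.1729, 0.5835]
tcp_rot: [0.032, 0.913, -0.036]
ft_force: [0.1, -0.0, -0.1]
width: 0.471
```

```bash
python3 st.py; python3 go.py .40 .36 .35 86
```

```text
39.35 [-0.426 -0.41  -0.211  1.83   0.334  1.2    0.821] [0.4324 0.1729 0.5835] r 0.466
[[0.611, 0.061, 0.79], [-0.022, 0.998, -0.06], [-0.792, 0.019, 0.611]] [ 0.1 -0.  -0.1] 0.47050332776866716
t 39.35 pos [0.4324 0.1729 0.5835] shift [ 161.   180.2 -179.4] twist 0.011 toolx [ 0.611 -0.022 -0.792] q7 0.82 F [ 0.1 -0.  -0.1] w 40.2
```

```bash
python3 go.py .475 .357 .30 86
```

```text
t 39.35 pos [0.4324 0.1729 0.5835] shift [ 246.5  180.8 -150.5] twist 0.011 toolx [ 0.611 -0.022 -0.792] q7 0.82 F [ 0.1 -0.  -0.1] w 40.2
```

>>> servo_tool([
  [20,36,0,0,40],
  [60,72,-30,0,40],
  [100,108,-60,0.01,40],
  [140,140,-90,0.01,40],
  [180,165,-115,0.01,40],
  [215,181,-135,0.011,40],
  [246,181,-150,0.011,40],
  [246,181,-150,0.011,40],
  [246,181,-150,0.011,40],
  [246,181,-150,0.011,40],
])

```text
time_s: 40.6
tool_pos: [0.4797, 0.3541, 0.3071]
tcp_rot: [0.048, 0.907, -0.039]
ft_force: [-0.0, -0.7, -0.5]
width: 0.469
```

```bash
python3 st.py; python3 go.py .4617 .3571 .16 86; python3 go.py .5205 .3546 .0842 86
python3 - <<'E'
from h import *
cap('wrist','w22.png');cap('scene','s22.png')
E
```

```text
40.6 [-0.439  0.07  -0.554  2.012  0.818  0.868  0.015] [0.4797 0.3541 0.3071] r 0.596
[[0.615, 0.077, 0.785], [-0.024, 0.997, -0.078], [-0.788, 0.029, 0.615]] [-0.  -0.7 -0.5] 0.4686998808019167
t 40.6 pos [0.4797 0.3541 0.3071] shift [ 104.8   -2.7 -104.8] twist -0.009 toolx [ 0.615 -0.024 -0.788] q7 0.02 F [-0.  -0.7 -0.5] w 40.0
t 40.6 pos [0.4797 0.3541 0.3071] shift [ 200.7   -2.9 -105.1] twist -0.009 toolx [ 0.615 -0.024 -0.788] q7 0.02 F [-0.  -0.7 -0.5] w 40.0
```

View pics/w22.png

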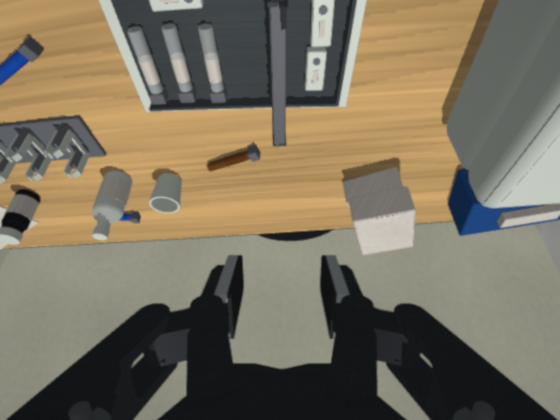

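View pics/s22.png

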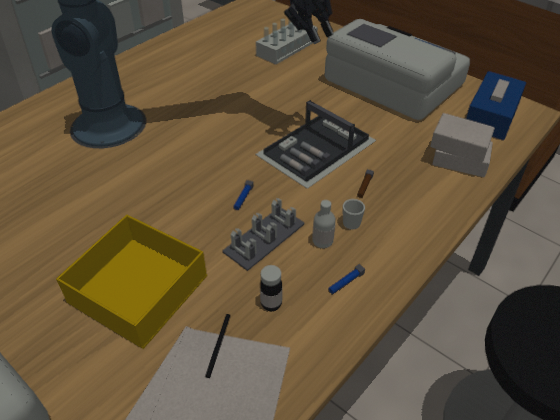

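>>> servo_tool([
  [0,-1,-40,-0.004,40],
  [25,-2,-75,-0.009,40],
  [60,-3,-105,-0.009,40],
  [105,-3,-105,-0.009,40],
  [105,-3,-105,-0.009,40],
  [105,-3,-105,-0.009,40],
  [105,-3,-105,-0.009,40],
])

```text
time_s: 41.58
tool_pos: [0.461, 0.3572, 0.1596]
tcp_rot: [0.04, 0.908, -0.037]
ft_force: [0.2, 0.1, 0.6]
width: 0.471
```

```bash
python3 st.py; python3 go.py .5205 .3546 .0842 86
python3 - <<'E'
from h import *
c=info('wrist');im=cap('wrist','w23.png')
print(proj([[.523,.3545,.081],[.4444,.360,.092],[.6014,.349,.092]],c))
E
```

```text
41.58 [-0.526  0.286 -0.535  2.152  1.19   0.776 -0.438] [0.461  0.3572 0.1596] r 0.583
[[0.615, 0.069, 0.786], [-0.023, 0.997, -0.069], [-0.788, 0.024, 0.615]] [0.2 0.1 0.6] 0.47105582752900166
t 41.58 pos [0.461  0.3572 0.1596] shift [96.1 -0.4  0.6] twist 0.002 toolx [ 0.615 -0.023 -0.788] q7 -0.44 F [0.2 0.1 0.6] w 40.2
[[282.28918995 215.55816703]
 [283.32199381 154.92746345]
 [282.29233218 268.6257482 ]]
```

View pics/w23.png

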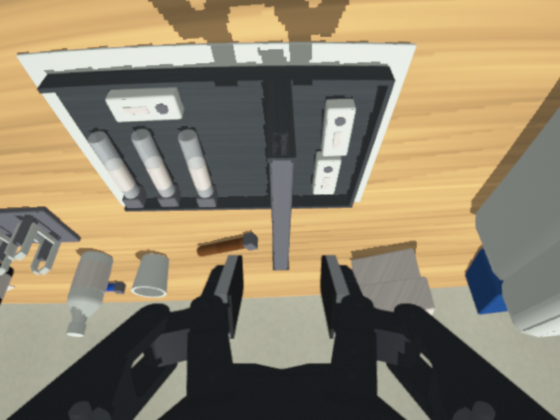

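>>> servo_tool([
  [30,0,0,0,40],
  [60,0,0,0,40],
  [80,0,0.5,0,40],
  [96,0,0.5,0,40],
  [96,0,0.5,0,40],
  [96,0,0.5,0,40],
  [96,0,0.5,0,40],
], newtons=120)

```text
time_s: 42.5
tool_pos: [0.5198, 0.354, 0.0829]
tcp_rot: [0.037, 0.909, -0.04]
ft_force: [-0.8, 0.9, 0.3]
width: 0.469
```

```bash
python3 st.py; python3 go.py .5205 .3546 .0842 86
python3 - <<'E'
from h import *
c=info('wrist');im=cap('wrist','w24.png');cap('scene','s24.png')
E
```

```text
42.5 [-0.524  0.481 -0.437  2.097  1.43   0.711 -0.588] [0.5198 0.354  0.0829] r 0.629
[[0.614, 0.069, 0.786], [-0.024, 0.997, -0.068], [-0.789, 0.023, 0.614]] [-0.8  0.9  0.3] 0.46930027249055767
t 42.5 pos [0.5198 0.354  0.0829] shift [-0.6  0.7  1.3] twist 0.002 toolx [ 0.614 -0.024 -0.789] q7 -0.59 F [-0.8  0.9  0.3] w 40.1
```

View pics/w24.png

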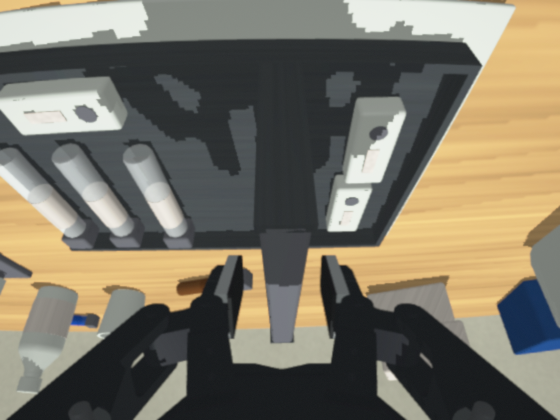

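View pics/s24.png

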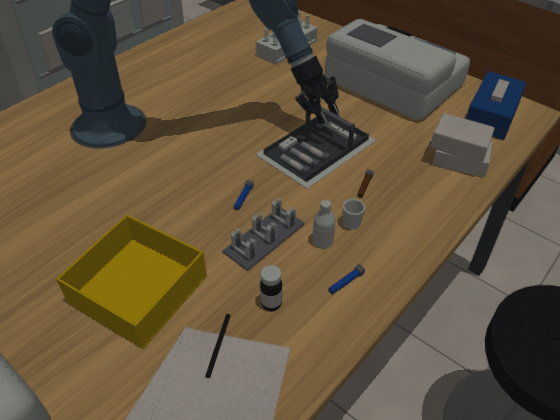

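```bash
cat > tip.py <<'E'
from h import *
import tr
tx=np.array([.614,-.024,-.789]); tx/=np.linalg.norm(tx)
y=tr.yaw; T0=np.array([[np.cos(y),-np.sin(y),0],[np.sin(y),np.cos(y),0],[0,0,1.]])
off=np.array([-45,0,78])/1000.
def tray(tau,tcp,pt):
    Rm=R.from_rotvec(tx*tau).as_matrix()@T0
    return np.array(tcp)+.004*tx+Rm@(np.array(pt)/1000.-off), Rm
tubc=np.array([.5306,-.313]); ty=np.radians(10.2)
def intub(p):
    d=p[:2]-tubc; return np.array([d@[np.cos(ty),np.sin(ty)],d@[-np.sin(ty),np.cos(ty)]])*1000
if __name__=='__main__':
    for tau in (0,.3,.6,.9,1.2,1.3,1.4,1.5):
        _,Rm=tray(tau,[0,0,0],[0,0,0])
        l1,_=tray(tau,[0,0,0],[125,75,4]); l2,_=tray(tau,[0,0,0],[125,-75,4])
        back=[tray(tau,[0,0,0],[-125,s*79,0])[0].round(3).tolist() for s in(1,-1)]
        print(tau,'xslope',np.degrees(np.arcsin(-Rm[2,0])).round(1),'yz',np.degrees(np.arcsin(Rm[2,1])).round(1),'tilt',np.degrees(np.arccos(Rm[2,2])).round(1),'lip+y',l1.round(3),'lip-y',l2.round(3),back)
E
python3 tip.py
```

```text
0 xslope -0.0 yz 0.0 tilt 0.0 lip+y [ 0.065 -0.175 -0.077] lip-y [-0.084 -0.164 -0.077] [[0.087, 0.074, -0.081], [-0.071, 0.085, -0.081]]
0.3 xslope 10.4 yz -1.6 tilt 10.5 lip+y [ 0.025 -0.168 -0.109] lip-y [-0.118 -0.123 -0.105] [[0.104, 0.065, -0.068], [-0.047, 0.113, -0.063]]
0.6 xslope 20.1 yz -5.5 tilt 20.9 lip+y [-0.012 -0.147 -0.138] lip-y [-0.14  -0.072 -0.124] [[0.118, 0.05, -0.056], [-0.017, 0.13, -0.041]]
0.9 xslope 28.4 yz -11.4 tilt 31.0 lip+y [-0.042 -0.113 -0.162] lip-y [-0.149 -0.013 -0.133] [[0.128, 0.03, -0.048], [0.015, 0.136, -0.016]]
1.2 xslope 34.3 yz -19.1 tilt 40.6 lip+y [-0.062 -0.069 -0.18 ] lip-y [-0.145  0.046 -0.131] [[0.133, 0.008, -0.043], [0.046, 0.129, 0.008]]
1.3 xslope 35.5 yz -21.9 tilt 43.7 lip+y [-0.066 -0.053 -0.183] lip-y [-0.14   0.065 -0.127] [[0.133, -0.0, -0.043], [0.056, 0.124, 0.016]]
1.4 xslope 36.4 yz -24.9 tilt 46.6 lip+y [-0.069 -0.036 -0.186] lip-y [-0.134  0.084 -0.123] [[0.133, -0.008, -0.043], [0.066, 0.118, 0.024]]
1.5 xslope 36.8 yz -28.0 tilt 49.5 lip+y [-0.071 -0.019 -0.188] lip-y [-0.126  0.102 -0.118] [[0.132, -0.016, -0.043], [0.075, 0.111, 0.031]]
```

>>> servo_tool([
  [-30,0,0,0,40],
  [-80,0,0,0,40],
  [-130,0,0,0,40],
  [-160,0,0,0,40],
])

```text
time_s: 43.1
tool_pos: [0.4205, 0.3586, 0.2106]
tcp_rot: [0.038, 0.908, -0.037]
ft_force: [-0.5, -0.0, 0.4]
width: 0.468
```

```bash
python3 st.py; python3 go.py .555 -.165 .245
```

```text
43.1 [-0.527  0.154 -0.598  2.166  1.017  0.832 -0.324] [0.4205 0.3586 0.2106] r 0.553
[[0.615, 0.067, 0.786], [-0.023, 0.997, -0.067], [-0.788, 0.023, 0.615]] [-0.5 -0.   0.4] 0.46754323900679023
t 43.1 pos [0.4205 0.3586 0.2106] shift [  67.5 -512.4  162.2] twist None toolx [ 0.615 -0.023 -0.788] q7 -0.32 F [-0.5 -0.   0.4] w 39.9
```

>>> servo_tool([
  [0,-55,17,0,40],
  [10,-110,34,0,40],
  [20,-165,52,0,40],
  [30,-220,70,0,40],
  [40,-275,87,0,40],
  [50,-330,105,0,40],
  [60,-385,122,0,40],
  [67,-440,140,0,40],
  [67,-500,160,0,40],
  [67.5,-512,162,0,40],
])

```text
time_s: 44.35
tool_pos: [0.5467, -0.1235, 0.2367]
tcp_rot: [0.039, 0.918, -0.039]
ft_force: [0.5, 0.6, -0.5]
width: 0.468
```

```bash
python3 st.py; python3 go.py .61 -.19 .245;python3 go.py .636 -.286 .245
```

```text
44.35 [-0.421 -0.087  0.612  2.302 -0.192  0.27   1.865] [ 0.5467 -0.1235  0.2367] r 0.561
[[0.607, 0.07, 0.792], [-0.024, 0.997, -0.07], [-0.794, 0.024, 0.607]] [ 0.5  0.6 -0.5] 0.4677522223627569
t 44.35 pos [ 0.5467 -0.1235  0.2367] shift [ 33.4 -61.7  59.8] twist None toolx [ 0.607 -0.024 -0.794] q7 1.87 F [ 0.5  0.6 -0.5] w 39.9
t 44.35 pos [ 0.5467 -0.1235  0.2367] shift [  51.5 -155.6   87.1] twist None toolx [ 0.607 -0.024 -0.794] q7 1.87 F [ 0.5  0.6 -0.5] w 39.9
```

>>> servo_tool([
  [10,-20,20,0.15,40],
  [20,-40,40,0.3,40],
  [30,-55,55,0.45,40],
  [35,-80,65,0.6,40],
  [40,-105,73,0.75,40],
  [45,-125,80,0.9,40],
  [50,-145,86,1.05,40],
  [51,-160,87,1.2,40],
  [51,-172,88,1.3,40],
  [51,-172,88,1.3,40],
])

```text
time_s: 45.6
tool_pos: [0.6348, -0.3026, 0.2452]
tcp_rot: [1.337, 0.919, -0.043]
ft_force: [-0.2, -0.5, 0.1]
width: 0.469
```

```bash
python3 st.py
```

```text
45.6 [-0.232  0.334  0.865  1.962 -1.088  0.616  1.54 ] [ 0.6348 -0.3026  0.2452] r 0.703
[[0.606, 0.782, 0.143], [-0.026, 0.199, -0.98], [-0.795, 0.59, 0.141]] [-0.2 -0.5  0.1] 0.4687399236183639
```

```bash
python3 go.py .5467 -.1235 .2367
```

```text
t 45.6 pos [ 0.6348 -0.3026  0.2452] shift [ -51.3  -38.3 -189.2] twist None toolx [ 0.606 -0.026 -0.795] q7 1.54 F [-0.2 -0.5  0.1] w 40.0
```

>>> servo_tool([
  [-6,-5,-25,-0.15,40],
  [-12,-10,-50,-0.3,40],
  [-18,-14,-72,-0.45,40],
  [-25,-19,-95,-0.6,40],
  [-32,-24,-118,-0.75,40],
  [-38,-29,-142,-0.9,40],
  [-45,-34,-166,-1.05,40],
  [-51,-38,-189,-1.2,40],
  [-51,-38,-189,-1.3,40],
  [-51,-38,-189,-1.3,40],
])

```text
time_s: 46.85
tool_pos: [0.5472, -0.1214, 0.237]
tcp_rot: [0.04, 0.918, -0.037]
ft_force: [0.1, 0.3, 0.5]
width: 0.466
```

```bash
python3 st.py;  python3 go.py .4617 .3565 .16 86
```

```text
46.85 [-0.517 -0.099  0.7    2.305 -0.135  0.27   1.813] [ 0.5472 -0.1214  0.237 ] r 0.561
[[0.607, 0.069, 0.792], [-0.022, 0.997, -0.069], [-0.794, 0.024, 0.607]] [0.1 0.3 0.5] 0.46565818602062503
t 46.85 pos [ 0.5472 -0.1214  0.237 ] shift [  -1.4  468.9 -147.7] twist 0.001 toolx [ 0.607 -0.022 -0.794] q7 1.81 F [0.1 0.3 0.5] w 39.8
```

>>> servo_tool([
  [0,55,-17,0,40],
  [0,110,-34,0,40],
  [0,165,-52,0,40],
  [0,220,-70,0,40],
  [0,275,-87,0,40],
  [0,330,-104,0,40],
  [0,385,-121,0,40],
  [0,435,-138,0,40],
  [-1.4,469,-148,0,40],
  [-1.4,469,-148,0,40],
])

```text
time_s: 48.1
tool_pos: [0.4622, 0.3581, 0.1591]
tcp_rot: [0.041, 0.919, -0.038]
ft_force: [1.7, -0.0, 0.0]
width: 0.468
```

>>> servo_tool([
  [0,0,0,0,40],
  [0,0,0,0,40],
  [0,0,0,0,40],
])

```text
time_s: 48.48
tool_pos: [0.4636, 0.3531, 0.159]
tcp_rot: [0.037, 0.918, -0.045]
ft_force: [0.8, -0.1, -0.8]
width: 0.473
```

```bash
python3 st.py;  python3 go.py .5205 .3546 .0842 86
python3 - <<'E'
from h import *
cap('wrist','w25.png')
E
```

```text
48.48 [-0.608  0.27  -0.43   2.153  1.147  0.745 -0.405] [0.4636 0.3531 0.159 ] r 0.583
[[0.607, 0.074, 0.791], [-0.028, 0.997, -0.073], [-0.794, 0.022, 0.607]] [ 0.8 -0.1 -0.8] 0.4728946860057507
t 48.48 pos [0.4636 0.3531 0.159 ] shift [94.   4.  -0.5] twist -0.006 toolx [ 0.607 -0.028 -0.794] q7 -0.41 F [ 0.8 -0.1 -0.8] w 40.4
```

View pics/w25.png

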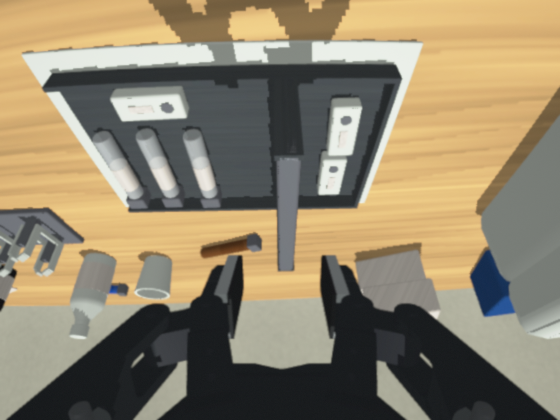

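>>> servo_tool([
  [30,3,0,-0.003,40],
  [60,4,0,-0.006,40],
  [80,4,0,-0.006,40],
  [94,4,0,-0.006,40],
  [94,4,0,-0.006,40],
  [94,4,0,-0.006,40],
  [94,4,0,-0.006,40],
  [94,4,0,-0.006,40],
], newtons=120)

```text
time_s: 49.52
tool_pos: [0.5199, 0.3576, 0.0852]
tcp_rot: [0.034, 0.918, -0.039]
ft_force: [0.2, -0.6, -0.5]
width: 0.471
```

```bash
python3 st.py;  python3 go.py .5205 .3546 .0842 86
```

```text
49.52 [-0.607  0.463 -0.344  2.091  1.376  0.671 -0.554] [0.5199 0.3576 0.0852] r 0.631
[[0.607, 0.066, 0.792], [-0.024, 0.998, -0.065], [-0.794, 0.02, 0.607]] [ 0.2 -0.6 -0.5] 0.4707095272168614
t 49.52 pos [0.5199 0.3576 0.0852] shift [ 1.2 -3.   0. ] twist 0.005 toolx [ 0.607 -0.024 -0.794] q7 -0.55 F [ 0.2 -0.6 -0.5] w 40.2
```

>>> servo_tool([
  [1,-2.5,0,0.005,40],
  [1,-2.5,0,0.005,30],
  [1,-2.5,0,0.005,24],
  [1,-2.5,0,0.005,18],
  [1,-2.5,0,0.005,8],
  [1,-2.5,0,0.005,5],
  [1,-2.5,0,0.005,5],
  [1,-2.5,0,0.005,5],
  [1,-2.5,0,0.005,5],
], newtons=120)

```text
time_s: 50.65
tool_pos: [0.5205, 0.3546, 0.0839]
tcp_rot: [0.037, 0.918, -0.041]
ft_force: [-2.0, 0.1, 5.1]
width: 0.145
```

```bash
python3 st.py
python3 - <<'E'
from h import *
im=cap('top','t26.png'); cap('wrist','w26.png')
E
```

```text
50.65 [-0.605  0.463 -0.341  2.095  1.381  0.668 -0.562] [0.5205 0.3546 0.0839] r 0.63
[[0.607, 0.07, 0.792], [-0.025, 0.997, -0.069], [-0.794, 0.023, 0.607]] [-2.   0.1  5.1] 0.14491953073474387
```

View pics/w26.png

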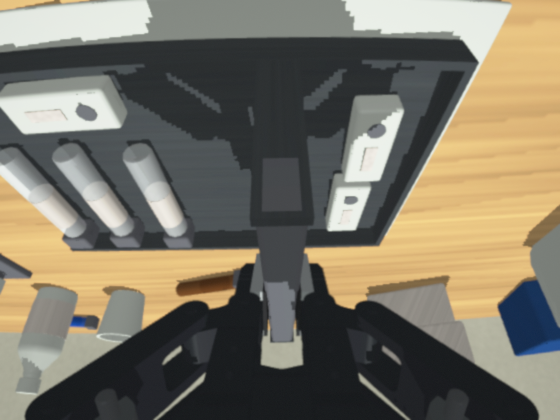

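>>> servo_tool([
  [-8,0.2,6,0,5],
  [-16,0.5,12,0,5],
  [-24,0.7,18,0,5],
  [-32,0.9,24,0,5],
  [-32,0.9,24,0,5],
  [-32,0.9,24,0,5],
])

```text
time_s: 51.5
tool_pos: [0.5201, 0.3544, 0.1236]
tcp_rot: [0.038, 0.919, -0.041]
ft_force: [0.0, -0.1, -5.0]
width: 0.144
```

```bash
python3 st.py
python3 - <<'E'
from h import *
im=cap('scene','s27.png'); cap('wrist','w27.png')
cv2.imwrite('pics/s27c.png',cv2.resize(im[60:210,220:420,::-1],None,fx=4,fy=4,interpolation=2))
E
```

```text
51.5 [-0.579  0.389 -0.369  2.086  1.264  0.684 -0.433] [0.5201 0.3544 0.1236] r 0.629
[[0.606, 0.071, 0.792], [-0.025, 0.997, -0.07], [-0.795, 0.023, 0.606]] [ 0.  -0.1 -5. ] 0.14412376178162653
```

View pics/s27c.png

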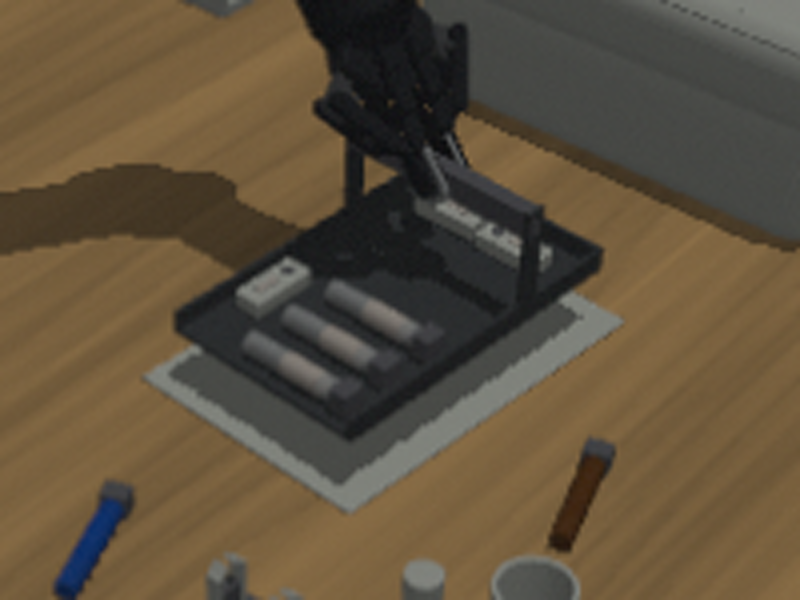

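View pics/w27.png

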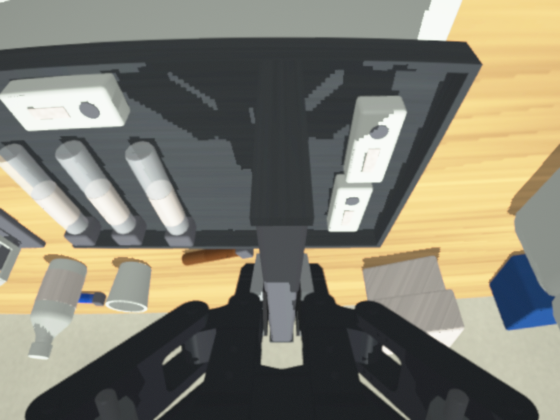

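```bash
python3 go.py .52 .3544 .25; python3 go.py .552 -.182 .25 86
```

```text
t 51.6 pos [0.5199 0.3542 0.1231] shift [-100.9    3.    77. ] twist None toolx [ 0.606 -0.025 -0.795] q7 -0.43 F [-0.2  0.3 -4.5] w 12.3
t 51.6 pos [0.5199 0.3542 0.1231] shift [ -67.9 -529.7  139.6] twist -0.001 toolx [ 0.606 -0.025 -0.795] q7 -0.43 F [-0.2  0.3 -4.5] w 12.3
```

>>> servo_tool([
  [-4,0,3,0,5],
  [-12,0.4,9,0,5],
  [-24,0.7,18,0,5],
  [-38,1,29,0,5],
  [-53,1.5,40,0,5],
  [-67,2,51,0,5],
  [-81,2.4,62,0,5],
  [-92,2.7,70,0,5],
  [-99,3,75,0,5],
  [-101,3,77,0,5],
])

```text
time_s: 52.85
tool_pos: [0.5201, 0.3548, 0.2513]
tcp_rot: [0.038, 0.918, -0.04]
ft_force: [-0.3, 0.0, -4.6]
width: 0.138
```

```bash
python3 st.py; python3 go.py .552 -.182 .25 86
```

```text
52.85 [-0.498  0.189 -0.444  2.008  0.929  0.783 -0.053] [0.5201 0.3548 0.2513] r 0.63
[[0.607, 0.07, 0.792], [-0.024, 0.997, -0.07], [-0.794, 0.023, 0.607]] [-0.3  0.  -4.6] 0.1379776251855
t 52.85 pos [0.5201 0.3548 0.2513] shift [  33.5 -533.1   62. ] twist -0.001 toolx [ 0.607 -0.024 -0.794] q7 -0.05 F [-0.3  0.  -4.6] w 11.8
```

>>> servo_tool([
  [0.3,-4,0.5,0,5],
  [0.8,-12,1.4,0,5],
  [1.5,-24,2.8,0,5],
  [2.5,-40,4.7,0,5],
  [3.8,-60,7,0,5],
  [5.3,-84,9.8,0,5],
  [7,-112,13,0,5],
  [8.9,-142,16.5,0,5],
  [10.8,-172,20,0,5],
  [12.7,-202,23.5,0,5],
])

```text
time_s: 54.1
tool_pos: [0.5318, 0.1481, 0.2502]
tcp_rot: [0.035, 0.918, -0.045]
ft_force: [0.6, -0.2, -4.6]
width: 0.139
```

>>> servo_tool([
  [1.9,-30,3.5,0,5],
  [3.8,-60,7,0,5],
  [5.8,-92,10.7,0,5],
  [7.8,-124,14.4,0,5],
  [9.8,-156,18.1,0,5],
  [11.8,-188,21.9,0,5],
  [13.8,-220,25.6,0,5],
  [15.7,-250,29,0,5],
  [17.3,-274,32,0,5],
  [18.5,-292,34,0,5],
])

```text
time_s: 55.35
tool_pos: [0.5476, -0.1452, 0.2487]
tcp_rot: [0.038, 0.922, -0.042]
ft_force: [0.4, -0.0, -4.9]
width: 0.139
```

>>> servo_tool([
  [0.8,-14,1.6,0,5],
  [1.5,-24,2.8,0,5],
  [1.9,-30,3.5,0,5],
  [2,-32,3.8,0,5],
  [2,-32,3.8,0,5],
  [2,-32,3.8,0,5],
])

```text
time_s: 56.1
tool_pos: [0.5514, -0.1746, 0.2494]
tcp_rot: [0.038, 0.919, -0.04]
ft_force: [-0.4, 0.2, -5.8]
width: 0.142
```

```bash
python3 st.py; python3 go.py .552 -.182 .25 86
python3 - <<'E'
from h import *
im=cap('top','t28.png'); cap('scene','s28.png'); cap('wrist','w28.png')
E
```

```text
56.1 [-0.31  -0.051  0.632  2.244 -0.446  0.341  2.201] [ 0.5514 -0.1746  0.2494] r 0.578
[[0.606, 0.07, 0.792], [-0.024, 0.997, -0.069], [-0.795, 0.023, 0.606]] [-0.4  0.2 -5.8] 0.14235057892720823
t 56.1 pos [ 0.5514 -0.1746  0.2494] shift [ 0.  -7.3  1.4] twist 0.0 toolx [ 0.606 -0.024 -0.795] q7 2.2 F [-0.4  0.2 -5.8] w 12.2
```

View pics/t28.png

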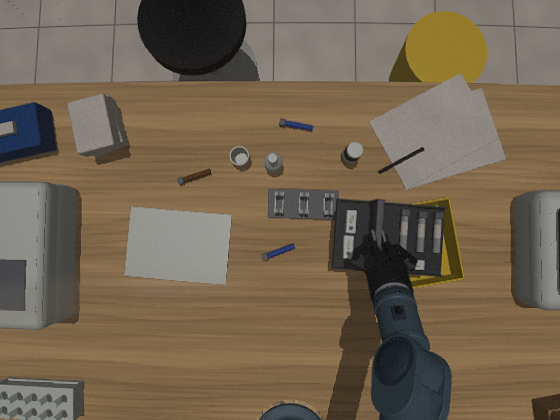

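View pics/s28.png

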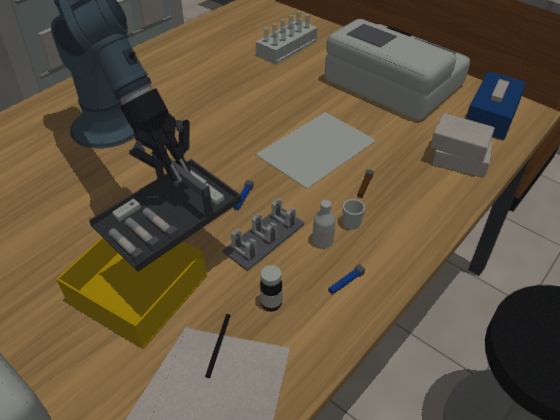

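View pics/w28.png

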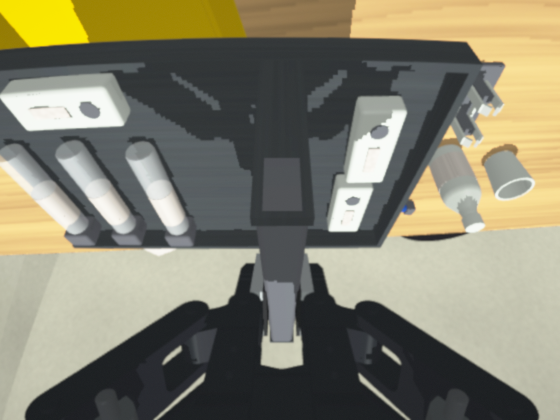

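Run:
```python
from h import *
s=monitor.state(); M=R.from_euler('xyz',s['tcp_rot']).as_matrix()
K=np.array([[0,.5514,-.1746,.2494],[.3,.5847,-.1814,.25],[.6,.6106,-.1977,.25],[.9,.6289,-.2373,.25],[1.2,.636,-.286,.247],[1.35,.635,-.312,.245]])
from scipy.interpolate import PchipInterpolator
f=PchipInterpolator(K[:,0],K[:,1:])
for t in [.04,.12,.22,.32,.42,.52,.64,.76,.88,1.0,1.12,1.22,1.3,1.35]:
    print(t,(M.T@(f(t)-s['tool_pos'])*1000).round(0).tolist())
```

```text
0.04 [3.0, -0.0, 4.0]
0.12 [8.0, -1.0, 11.0]
0.22 [15.0, -3.0, 20.0]
0.32 [21.0, -5.0, 28.0]
0.42 [27.0, -9.0, 36.0]
0.52 [32.0, -14.0, 43.0]
0.64 [38.0, -22.0, 51.0]
0.76 [43.0, -37.0, 59.0]
0.88 [47.0, -54.0, 65.0]
1.0 [51.0, -72.0, 69.0]
1.12 [54.0, -92.0, 72.0]
1.22 [56.0, -109.0, 73.0]
1.3 [57.0, -123.0, 73.0]
1.35 [57.0, -131.0, 73.0]
```

>>> servo_tool([
  [4,0,6,0.06,5],
  [12,-2,16,0.18,5],
  [21,-5,28,0.32,5],
  [29,-11,39,0.46,5],
  [36,-19,49,0.6,5],
  [43,-36,58,0.75,5],
  [48,-57,66,0.9,5],
  [52,-80,70,1.05,5],
  [55,-106,73,1.2,5],
  [57,-128,73,1.33,5],
])

```text
time_s: 57.5
tool_pos: [0.6364, -0.3103, 0.2461]
tcp_rot: [1.365, 0.918, -0.045]
ft_force: [-0.4, -0.2, -3.4]
width: 0.14
```

>>> servo_tool([
  [0,0,0,0,5],
  [0,0,0,0,5],
  [0,0,0,0,5],
  [0,0,0,0,5],
  [0,0,0,0,5],
  [0,0,0,0,5],
])

```text
time_s: 58.25
tool_pos: [0.6352, -0.3089, 0.2457]
tcp_rot: [1.367, 0.918, -0.04]
ft_force: [-0.2, -0.2, -3.4]
width: 0.142
```

```bash
python3 st.py
python3 - <<'E'
from h import *
im=cap('top','t29.png'); cap('scene','s29.png'); cap('wrist','w29.png')
cv2.imwrite('pics/t29c.png',cv2.resize(im[150:320,320:500,::-1],None,fx=3.5,fy=3.5,interpolation=2))
E
```

```text
58.25 [-0.128  0.313  0.749  1.949 -1.034  0.593  1.481] [ 0.6352 -0.3089  0.2457] r 0.706
[[0.607, 0.786, 0.121], [-0.025, 0.17, -0.985], [-0.795, 0.595, 0.123]] [-0.2 -0.2 -3.4] 0.1421205724256725
```

View pics/t29c.png

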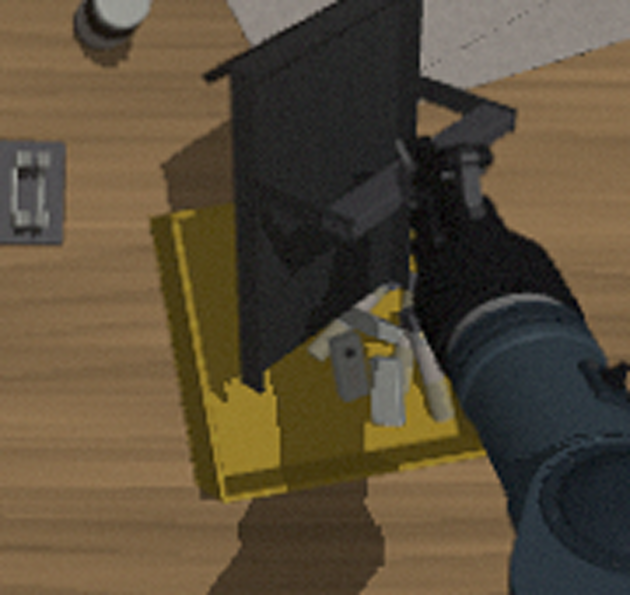

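View pics/s29.png

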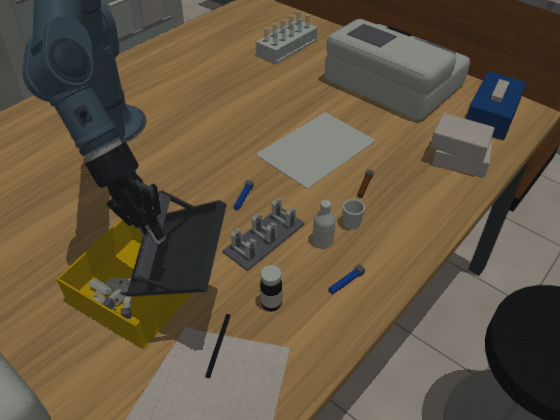

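View pics/w29.png

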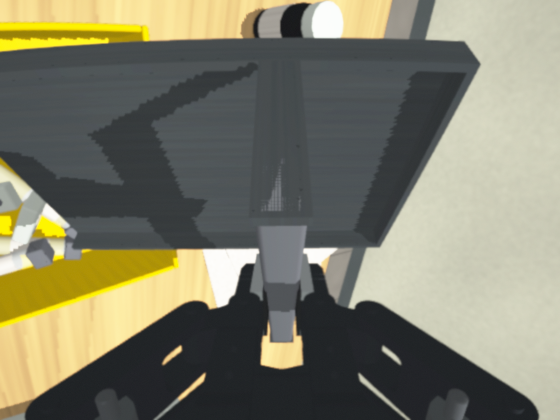

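>>> servo_tool([
  [-8,6,1,0,5],
  [-20,15,3,0,5],
  [-32,24,5,0,5],
  [-48,36,7,0,5],
  [-56,42,8,0,5],
  [-56,42,8,0,5],
  [-56,42,8,0,5],
])

```text
time_s: 59.28
tool_pos: [0.6348, -0.308, 0.3151]
tcp_rot: [1.369, 0.92, -0.039]
ft_force: [-0.2, 1.0, -2.4]
width: 0.142
```

```bash
python3 st.py
python3 - <<'E'
from h import *
im=cap('top','t30.png'); cap('scene','s30.png'); cap('wrist','w30.png')
cv2.imwrite('pics/t30c.png',cv2.resize(im[150:320,320:500,::-1],None,fx=3.5,fy=3.5,interpolation=2))
E
```

```text
59.27 [-0.229  0.226  0.848  1.888 -0.823  0.668  1.271] [ 0.6348 -0.308   0.3151] r 0.706
[[0.605, 0.787, 0.121], [-0.024, 0.17, -0.985], [-0.796, 0.593, 0.122]] [-0.2  1.  -2.4] 0.14230594240859873
```

View pics/t30c.png

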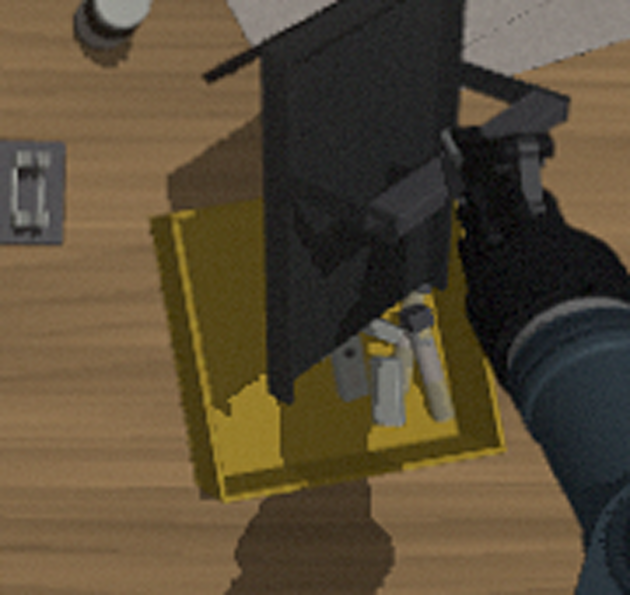

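View pics/w30.png

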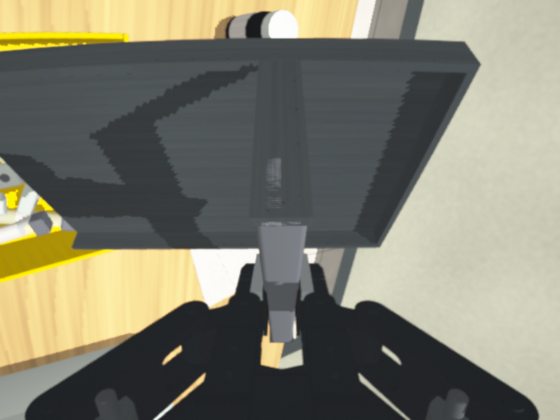

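Run:
```python
from h import *
s=monitor.state(); M=R.from_euler('xyz',s['tcp_rot']).as_matrix()
K=np.array([[0,.5514,-.1746,.30],[.3,.5847,-.1814,.305],[.6,.6106,-.1977,.31],[.9,.6289,-.2373,.315],[1.2,.636,-.286,.315],[1.35,.635,-.312,.315]])
from scipy.interpolate import PchipInterpolator
f=PchipInterpolator(K[:,0],K[:,1:])
M0=R.from_euler('xyz',[.037,.918,-.041]).as_matrix()
print('rel rotvec',R.from_matrix(M.T@M0).as_rotvec().round(4))
for t in [1.25,1.1,.95,.8,.65,.5,.35,.2,.07,0]:
    print(t,round(t-1.332,3),(M.T@(f(t)-s['tool_pos'])*1000).round(0).tolist())
```

```text
rel rotvec [-1.3304e+00 -2.6000e-03  1.1000e-03]
1.25 -0.082 [0.0, 3.0, -13.0]
1.1 -0.232 [-1.0, 7.0, -38.0]
0.95 -0.382 [-4.0, 8.0, -63.0]
0.8 -0.532 [-8.0, 6.0, -86.0]
0.65 -0.682 [-12.0, -0.0, -107.0]
0.5 -0.832 [-17.0, -9.0, -120.0]
0.35 -0.982 [-23.0, -20.0, -130.0]
0.2 -1.132 [-30.0, -32.0, -136.0]
0.07 -1.262 [-38.0, -44.0, -141.0]
0 -1.332 [-42.0, -52.0, -143.0]
```

>>> servo_tool([
  [0,3,-13,-0.08,5],
  [-1,7,-38,-0.23,5],
  [-4,8,-63,-0.38,5],
  [-8,6,-86,-0.53,5],
  [-12,0,-107,-0.68,5],
  [-17,-9,-120,-0.83,5],
  [-23,-20,-130,-0.98,5],
  [-30,-32,-136,-1.13,5],
  [-38,-44,-141,-1.26,5],
  [-42,-52,-143,-1.331,5],
])

```text
time_s: 60.68
tool_pos: [0.5501, -0.1752, 0.2999]
tcp_rot: [0.038, 0.921, -0.039]
ft_force: [-0.3, -0.0, -2.6]
width: 0.144
```

>>> servo_tool([
  [0,0,0,0,5],
  [0,0,0,0,5],
  [0,0,0,0,5],
])

```text
time_s: 61.05
tool_pos: [0.5521, -0.1755, 0.3012]
tcp_rot: [0.037, 0.918, -0.041]
ft_force: [0.8, 0.2, -3.5]
width: 0.144
```

```bash
python3 st.py; python3 go.py .5205 .3546 .25
python3 - <<'E'
from h import *
s=monitor.state(); M=R.from_euler('xyz',s['tcp_rot']).as_matrix()
M0=R.from_euler('xyz',[.037,.918,-.041]).as_matrix()
print('rel rotvec',R.from_matrix(M.T@M0).as_rotvec().round(4))
im=cap('top','t31.png'); cap('scene','s31.png'); cap('wrist','w31.png')
E
```

```text
61.05 [-0.438 -0.162  0.718  2.19  -0.128  0.444  1.9  ] [ 0.5521 -0.1755  0.3012] r 0.579
[[0.607, 0.07, 0.792], [-0.025, 0.997, -0.069], [-0.795, 0.022, 0.607]] [ 0.8  0.2 -3.5] 0.14446385989390872
t 61.05 pos [ 0.5521 -0.1755  0.3012] shift [  8.3 525.3 -92.8] twist None toolx [ 0.607 -0.025 -0.795] q7 1.9 F [ 0.8  0.2 -3.5] w 12.3
rel rotvec [ 0.0002 -0.0005  0.0001]
```

View pics/w31.png

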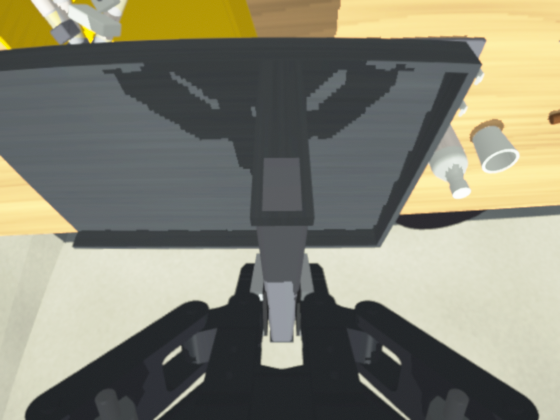

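View pics/s31.png

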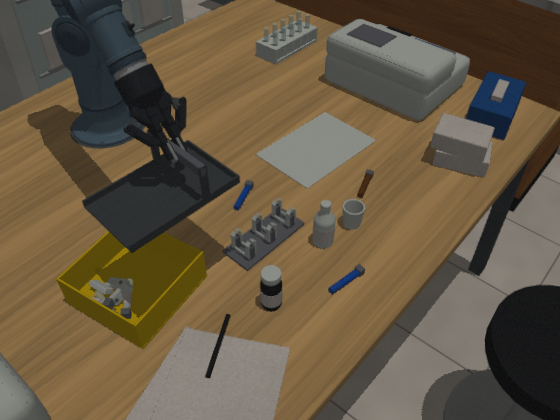

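>>> servo_tool([
  [0,10,-2,0,5],
  [1,30,-5,0,5],
  [1,60,-10,0,5],
  [2,100,-17,0,5],
  [2,140,-25,0,5],
  [3,180,-32,0,5],
  [3,220,-39,0,5],
  [4,260,-46,0,5],
  [5,300,-53,0,5],
  [6,340,-60,0,5],
])

```text
time_s: 62.45
tool_pos: [0.5314, 0.1698, 0.2673]
tcp_rot: [0.04, 0.918, -0.037]
ft_force: [0.2, 0.5, -3.1]
width: 0.145
```

>>> servo_tool([
  [0,40,-7,0,5],
  [1,80,-14,0,5],
  [1,115,-20,0,5],
  [2,145,-26,0,5],
  [2,168,-30,0,5],
  [2,180,-32,0,5],
  [2,185,-33,0,5],
  [2,185,-33,0,5],
  [2,185,-33,0,5],
  [2,185,-33,0,5],
])

```text
time_s: 63.7
tool_pos: [0.5197, 0.3533, 0.25]
tcp_rot: [0.036, 0.918, -0.043]
ft_force: [0.1, -0.2, -3.0]
width: 0.147
```

```bash
python3 st.py; python3 go.py .5205 .3546 .1 86
python3 - <<'E'
from h import *
s=monitor.state(); M=R.from_euler('xyz',s['tcp_rot']).as_matrix()
M0=R.from_euler('xyz',[.037,.918,-.041]).as_matrix()
print('rel rotvec',R.from_matrix(M.T@M0).as_rotvec().round(4))
im=cap('top','t32.png')
E
```

```text
63.7 [-0.516  0.187 -0.423  2.012  0.927  0.779 -0.052] [0.5197 0.3533 0.25  ] r 0.628
[[0.607, 0.071, 0.792], [-0.026, 0.997, -0.07], [-0.795, 0.022, 0.607]] [ 0.1 -0.2 -3. ] 0.1469839786400713
t 63.7 pos [0.5197 0.3533 0.25  ] shift [119.6  -1.9 -90.5] twist -0.002 toolx [ 0.607 -0.026 -0.795] q7 -0.05 F [ 0.1 -0.2 -3. ] w 12.6
rel rotvec [-0.0002 -0.0002  0.001 ]
```

>>> servo_tool([
  [15,0,-11,0,5],
  [35,-1,-26,0,5],
  [58,-1,-44,0,5],
  [82,-2,-62,0,5],
  [102,-2,-77,0,5],
  [115,-2,-87,0,5],
  [119.6,-2,-90.5,0,5],
  [119.6,-2,-90.5,0,5],
  [119.6,-2,-90.5,0,5],
  [119.6,-2,-90.5,0,5],
])

```text
time_s: 65.0
tool_pos: [0.5206, 0.3562, 0.101]
tcp_rot: [0.039, 0.917, -0.039]
ft_force: [-0.1, 0.8, -4.1]
width: 0.146
```

```bash
python3 st.py; python3 go.py .5205 .3546 .0842 86
python3 - <<'E'
from h import *
s=monitor.state(); M=R.from_euler('xyz',s['tcp_rot']).as_matrix()
M0=R.from_euler('xyz',[.037,.918,-.041]).as_matrix()
print('rel rotvec',R.from_matrix(M.T@M0).as_rotvec().round(4))
im=cap('top','t33.png'); cv2.imwrite('pics/t33c.png',cv2.resize(im[195:295,115:240,::-1],None,fx=6,fy=6,interpolation=2))
cap('wrist','w33.png')
E
```

```text
65.0 [-0.613  0.43  -0.334  2.091  1.326  0.668 -0.507] [0.5206 0.3562 0.101 ] r 0.631
[[0.608, 0.07, 0.791], [-0.024, 0.997, -0.07], [-0.794, 0.024, 0.608]] [-0.1  0.8 -4.1] 0.1463672385181063
t 65.0 pos [0.5206 0.3562 0.101 ] shift [ 13.3  -2.  -10.2] twist 0.0 toolx [ 0.608 -0.024 -0.794] q7 -0.51 F [-0.1  0.8 -4.1] w 12.5
rel rotvec [-0.      0.0007 -0.0013]
```

View pics/w33.png

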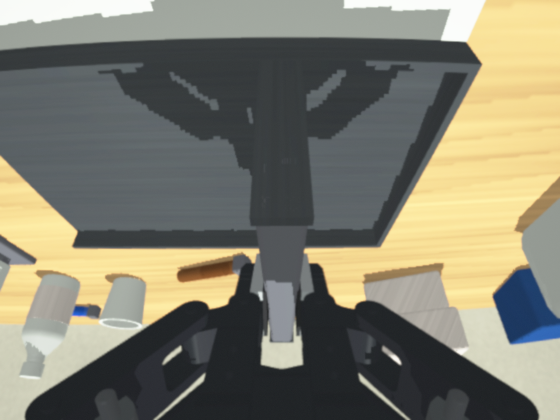

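View pics/t33c.png

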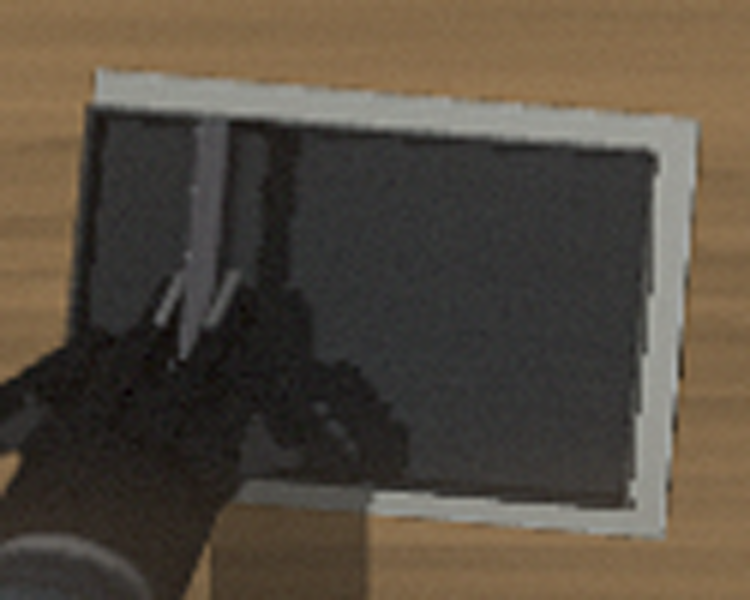

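>>> servo_tool([
  [3,-2,-2.3,0,5],
  [6,-2,-4.6,0,5],
  [9,-2,-7,0,5],
  [11,-2,-8.5,0,5],
  [12.5,-2,-9.5,0,5],
  [12.5,-2,-9.5,0,5],
  [12.5,-2,-9.5,0,5],
])

```text
time_s: 65.97
tool_pos: [0.5202, 0.3541, 0.0846]
tcp_rot: [0.036, 0.918, -0.041]
ft_force: [-0.5, -0.4, -0.2]
width: 0.144
```

```bash
python3 st.py; python3 go.py .5205 .3546 .0839 86
```

```text
65.97 [-0.622  0.458 -0.322  2.097  1.375  0.66  -0.559] [0.5202 0.3541 0.0846] r 0.629
[[0.607, 0.069, 0.792], [-0.025, 0.997, -0.068], [-0.794, 0.022, 0.607]] [-0.5 -0.4 -0.2] 0.14370353447404904
t 65.97 pos [0.5202 0.3541 0.0846] shift [ 0.7  0.5 -0.2] twist 0.001 toolx [ 0.607 -0.025 -0.794] q7 -0.56 F [-0.5 -0.4 -0.2] w 12.3
```

>>> servo_tool([
  [0.8,0.5,-0.5,0,5],
  [0.8,0.5,-0.5,0,5],
  [0.8,0.5,-0.5,0,14],
  [0.8,0.5,-0.5,0,18],
  [0.8,0.5,-0.5,0,24],
  [0.8,0.5,-0.5,0,32],
  [0.8,0.5,-0.5,0,40],
  [0.8,0.5,-0.5,0,40],
])

```text
time_s: 66.97
tool_pos: [0.5201, 0.3545, 0.0831]
tcp_rot: [0.037, 0.919, -0.041]
ft_force: [0.9, 0.6, -0.3]
width: 0.471
```

>>> servo_tool([
  [-20,0,0,0,40],
  [-60,0,0,0,40],
  [-110,0,0,0,40],
  [-160,0,0,0,40],
  [-210,-50,0,0,40],
  [-230,-100,0,0,40],
  [-230,-150,0,0,40],
  [-230,-200,0,0,40],
  [-230,-240,0,0,40],
])

```text
time_s: 68.1
tool_pos: [0.3789, 0.1303, 0.2543]
tcp_rot: [0.023, 0.926, -0.059]
ft_force: [1.1, 0.4, 0.0]
width: 0.467
```

```bash
python3 st.py
python3 - <<'E'
from h import *
im=cap('top','t34.png'); cv2.imwrite('pics/t34c.png',cv2.resize(im[195:295,115:240,::-1],None,fx=6,fy=6,interpolation=2)); cap('scene','s34.png')
E
```

```text
68.1 [-0.472 -0.411 -0.256  2.501  0.585  0.648  0.354] [0.3789 0.1303 0.2543] r 0.401
[[0.6, 0.077, 0.797], [-0.035, 0.997, -0.07], [-0.8, 0.014, 0.601]] [1.1 0.4 0. ] 0.46744053586695944
```

View pics/t34.png

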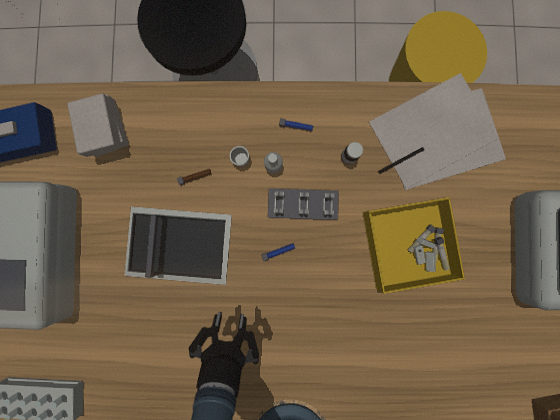

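View pics/t34c.png

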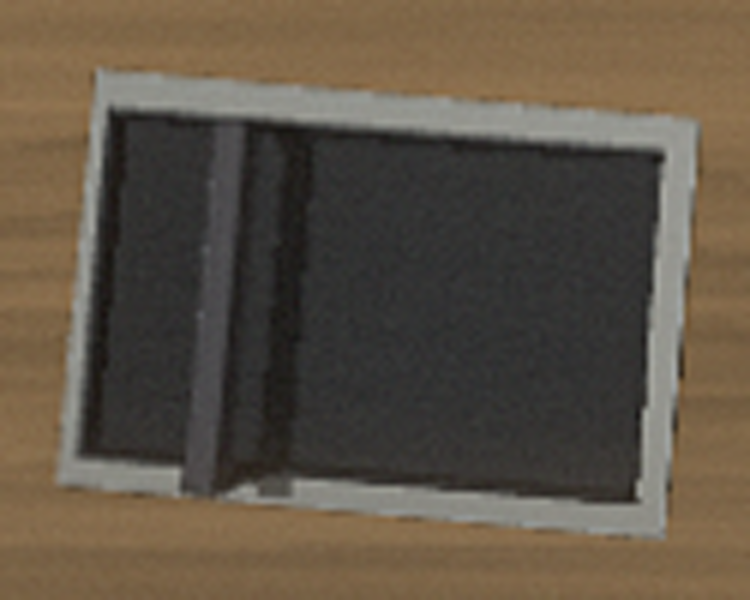

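View pics/s34.png

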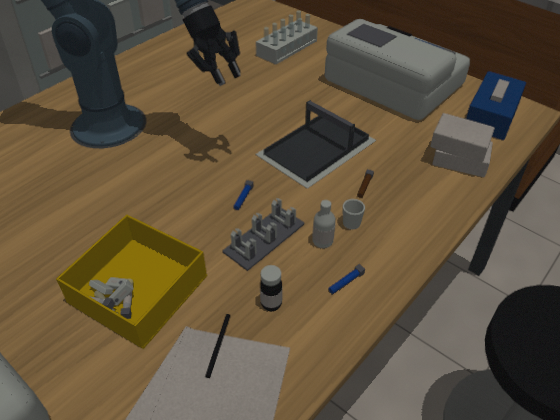

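Run:
```python
from h import *
c=info('top')
a0=cv2.imread('pics/top0.png');a1=cv2.imread('pics/t34.png')
for a in(a0,a1):
    g=cv2.cvtColor(a,6)[195:295,115:240]
    G=cv2.resize(g,None,fx=6,fy=6,interpolation=2)
    def edge(y,x0,x1): # subpixel crossing dark->bright
        r=G[y-6:y+7,x0:x1].mean(0); i=np.where(r>85)[0][0] ; return x0+i
    ys=range(200,470,20); xs=[edge(y,560,700) for y in ys]; p=np.polyfit(list(ys),xs,1)
    xs2=range(330,620,20); def2=[]
    for x in xs2:
        col=G[60:200,x-6:x+7].mean(1)[::-1]; i=np.where(col>85)[0][0]; def2.append(200-i)
    q=np.polyfit(list(xs2),def2,1)
    print('lip edge slope deg',np.degrees(np.arctan(p[0])).round(2),'x@330',np.polyval(p,330).round(1),'side slope',np.degrees(np.arctan(q[0])).round(2),'y@450',np.polyval(q,450).round(1))
im=cap('top','t35.png'); cv2.imwrite('pics/t35c.png',cv2.resize(im[180:310,350:480,::-1],None,fx=4.5,fy=4.5,interpolation=2))
for t in('tray','tube1_mid','cassette1_mid','cassette3_mid'): print(t,[(round(d['score'],2),np.round(d['rect'],0).tolist()) for d in optics.silhouettes('top',t)])
```

```text
lip edge slope deg -4.27 x@330 649.5 side slope 4.7 y@450 136.4
lip edge slope deg -4.07 x@330 648.9 side slope 4.47 y@450 135.6
tray [(0.72, [176.0, 246.0, 97.0, 65.0])]
tube1_mid [(0.44, [422.0, 240.0, 28.0, 24.0])]
cassette1_mid []
cassette3_mid [(0.61, [419.0, 254.0, 9.0, 20.0])]
```

View pics/t35c.png

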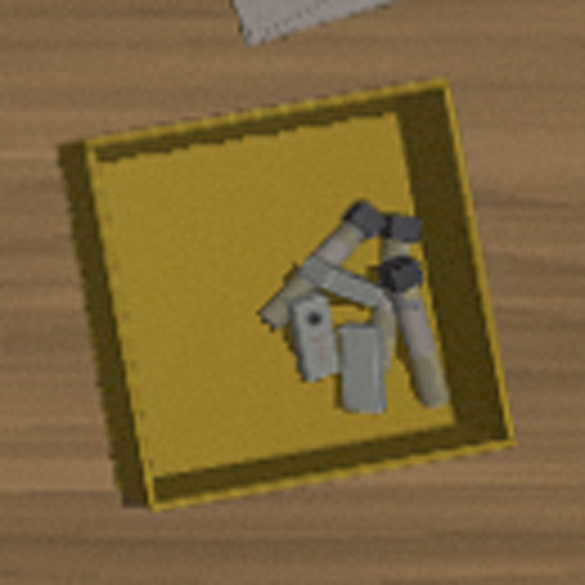

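>>> servo_tool([
  [-20,-20,30,0,40],
  [-40,-30,60,0,40],
  [-40,-30,60,0,40],
  [-40,-30,60,0,40],
  [-40,-30,60,0,40],
])

```text
time_s: 69.08
tool_pos: [0.4183, 0.1115, 0.3007]
tcp_rot: [-0.013, 0.938, -0.091]
ft_force: [-0.4, -0.0, -0.4]
width: 0.467
```

```bash
python3 st.py
python3 - <<'E'
from h import *
print(ctrl.finish_job())
E
```

```text
69.08 [-0.109 -0.41  -0.413  2.379  0.328  0.64   0.744] [0.4183 0.1115 0.3007] r 0.433
[[0.589, 0.08, 0.804], [-0.054, 0.997, -0.06], [-0.806, -0.008, 0.592]] [-0.4 -0.  -0.4] 0.46682626944593164
the job is handed in; nothing more can be done
None
```

The job is done and handed in at about 69 s: all the waste is in the tub and the empty tray is back on its mat.

- **Loading:** I pulled all three tubes from their clips and laid them on the tray. The one cassette that was on the bench went beside them.
- **Tipping:** The moves only turn the tool about its own axis. I therefore leaned the tool about 37° by pushing it against its reach limits while it held nothing. I then gripped the bar, carried the tray level, and twisted it over the tub, which gave roughly a 36° slope towards the open end and 45° in all. A dry run without the tray came first. I untwisted it over the tub before carrying it back.

**Last checks:**
- The top picture shows three tubes and three cassettes inside the tub, and the tray empty on its mat.
- The tray's edges are within about 0.3° and 1 mm of the first picture.
- The bottle, canister, cup and the blue and brown look-alikes are in the same places in the pictures.

**Doubtful points:**
- While reaching the lean and backing away, two joints read right at their limits: joint 2 at -0.411 against -0.41, and joint 4 at 2.501 against 2.5. I take that to be reading noise or the limit itself.
- The wrist force read about 25 N once, during a fast stop at a joint limit with nothing held, far below the 120 N limit.

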